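# Hold a shaft collar on the set-screw flat

## Task

First grip the upright shaft with the fingers and turn it until its flat faces the driver guide, and let go of it. Then pick the collar off its riser and lower it over the shaft with its set screw pointing at the driver guide, level and in line with the guide's hole, and with the screw's tip pressed against the flat so that it could be tightened. Finish while still holding the collar there in the fingers, clear of the bearing below, and do not disturb the gauges and the wooden case.

Things in the scene. Friction and masses are not known exactly. Their poses are not given: they have to be found in the camera images.
- stand: Fixed stand: base plate 100 x 190 x 20 mm (50 mm behind to 140 mm ahead of the origin along y), bearing housing 72 mm across up to 62 mm, 48 mm across up to 70 mm, and an aluminium pillar (32 x 26 mm, 147 mm high, near face 95 mm from the shaft axis) with the driver guide. Origin on the shaft's axis, on the table; z up, +y from the shaft to the guide.
- guide_tip (a point): Mouth of the driver guide: the near end of a level 18 mm tube with a dark hole on the pillar, 80 mm from the shaft's axis and 125 mm above the table, pointing at the shaft. Axes as the stand's.
- shaft (a joint): Angle of the upright 30 mm steel shaft about its vertical axis, rad: 0 when the flat faces the driver guide, growing counter-clockwise seen from above; limits -3.1 and 3.1, starts between -1.6 and -0.5. Turns with a little friction (0.04 N m) and stays where it is left. Its top is 155 mm above the table, with a 2.5 mm chamfer.
- shaft_flat (a point): Middle of the flat, 125 mm above the table, 9 mm from the shaft's axis; y is the flat's outward normal, z up. The flat, 24 mm wide and 6 mm deep, runs from 85 mm above the table to the shaft's top: there the shaft measures 24 mm across the flat and 30 mm elsewhere; below it is round.
- collar_center (a point): Centre (half-way up the bore's axis) of the aluminium collar: ring 50 mm outside, bore 35 mm, 24 mm high, 0.16 to 0.28 kg, lying on a black round riser 42 mm across and 30 mm high (centre starts 42 mm above the table). z up, y along its dark set screw. It passes over the shaft only with the screw over the flat, within about 0.25 rad.
- screw_head (a point): Outer end of the set screw, 35.5 mm from the collar's centre; axes as the collar's. The head, 10 mm across, sticks 10 mm out of the collar's side; the 8 mm wide tip reaches in to 10.8 mm from the centre. With the collar centred on the shaft the tip is 1.8 mm off the flat; moving the collar that far away from the guide brings it into contact.
- ring_gauge_center (a point): Bystander: centre of a steel ring gauge without a screw, 64 mm outside, 36 mm bore, 22 mm high, lying on the table. Leave alone.
- plug_gauge_center (a point): Bystander: centre of a plug gauge lying on the table along its x, square black grip 70 x 22 x 22 mm with a steel plug at each end, 124 mm in all. Leave alone.
- gauge_case_center (a point): Bystander: centre of a wooden gauge case 60 x 100 x 39 mm on the table. Leave alone.
There are look-alikes about, which are no part of the job. Leave any green or red look-alike of the part that bears collar_center alone.

How it is judged:
By the outcome, as a careful person would: the job done as asked, in the order asked, and still so for the second after the job is handed in, while the arm keeps its last pose, push and grip.
It also fails if it takes over 58 s, if anything falls off the work surface, if the arm or the gripper's body presses on something with over 40 N, if the wrist force passes 120 N, or if a joint passes its speed limit or range.

## Robot

A 7-joint arm with a two-finger parallel gripper is mounted at the origin on the work surface. World frame = base frame: x ahead of the robot, y to its left, z up, the work surface at z = 0. Lengths are in m, angles in rad, forces in N, time in s.
With the tool pointing down it reaches from about 0.4 to 0.875 m from the base axis. Payload 19.3 kg.
Tool frame: the origin (TCP) lies at the very end of the fingers, on their centre line; the grasp point (between the pads) lies 19 mm behind it; z points along the fingers, x is the direction in which the jaws open and shut, and the axes are right-handed (so a half turn about z gives the same grasp; the last joint's range is limited). The gripper opens to 85 mm and grips with 20 to 120 N. Pads are 22 mm wide; open, the fingers measure 114 mm over their backs; the gripper's body (76 mm by 85 mm) begins 54 mm behind the grasp point. The pads swing forward as they close: fully open they stand 13 mm farther back than shut.
Start: joints at [-1.402, 0.521, -0.036, 1.599, 0.021, 1.021, -0.113], TCP at [0.148, 0.607, 0.231] pointing down, gripper open.
Joint ranges: [-2.91, 2.91], [-0.3, 2.13], [-1.5, 1.42], [0.17, 2.43], [-1.26, 4.41], [0.16, 1.93], [-2.52, 2.52]. Speed limits (rad/s): [1.89, 1.89, 2.39, 2.39, 3.01, 3.01, 3.01].

## Interface

Orientations are given as [roll, pitch, yaw] about the fixed x, y, z axes, in that order (R = Rz(yaw) Ry(pitch) Rx(roll)).
In Python, from workcell import observe, eyes, job_done gives the robot as it stands. The module is installed in compiled form; this text tells all that it offers.
- The arm moves only by the shell command python3 -m pendant 'ROWS' [FORCE]. ROWS is JSON, a list of rows, each an object of numbers: "dx", "dy", "dz": the shift along the tool's x, y, z in mm; "ax", "ay", "az": the turn, a rotation vector about the tool's x, y, z in degrees; "claw": the finger opening in mm, from 0 to 85.4. A call has 1 to 10 rows; each row is the pose to reach, as a shift and turn from the pose commanded when the call began, along the tool's axes at that moment; what a row does not reach only later rows make up. A row lasts 1/12 s, in which the tool goes at most 41.7 mm and 7.16 degrees, less where a joint would pass 70% of its speed; a pose out of reach is approached as far as the arm can. A call with a gripper value outside its range is refused whole. The fingers move at their own pace and stop on an object; FORCE is the grip in N (left out, the last holds). Time passes only in rows, so rows that repeat a pose let the fingers close. It gives the time, the measured TCP pose, the force and the opening at its end, in the units of the state.
- observe(): the state, without advancing time (a new reading comes with each control period).
- eyes.grab_frame(name): name is "scene" or "top"; returns a dict with "image" (400x640x3 uint8, blue, green, red), "fovy" (degrees; the focal length in pixels is half the picture's height over the tangent of half this angle, whatever the lens; pixels are square), "cx", "cy" (the principal point, pixels), "view" (4x4, takes a point from world to camera coordinates). Camera axes: x right, y up, looking along -z (the intrinsics and any distortion apply to the point x, -y, -z); pixel columns grow to the right and rows downward; lengths in m; the calibration is good to about 2 mm. A picture is of the moment at which its call begins. There is no depth.
- job_done(): hands the job in, once; it reports no verdict.
The state is a dict: "clock": time; "qpos": joint angles; "qd": joint speeds; "joint_efforts": joint torques, N m; "position": TCP position; "tool_rot": TCP orientation; "force": force on the tool from outside, world axes, zero at the start; "moment": the same for the moment, N m; "grip_width": finger opening in m.
Only numpy, scipy, OpenCV 4.12 (cv2) and the standard library are available. Lean on these libraries where they do the work, as an engineer would, in place of code of your own. Each camera call takes 0.05 s, during which the arm holds its last target.

## Working session

There is one attempt and no reset: what is moved stays moved. The work goes in short steps, Python scripts to look and compute and a shell command to move; the robot and the scene stay as the last step left them, time stands still between calls to the robot, and variables do not carry over. Pictures are saved under pics/ and viewed, and the job is handed in when it is done.

```bash
mkdir -p pics
cat > h.py <<'E'
import numpy as np, cv2
from workcell import observe, eyes, job_done
from scipy.spatial.transform import Rotation as R
def K(f):
    h=f["image"].shape[0]; fl=h/2/np.tan(np.radians(f["fovy"])/2)
    return fl
def proj(f,P):
    P=np.atleast_2d(P); V=np.array(f["view"]); c=P@V[:3,:3].T+V[:3,3]
    x,y,z=c[:,0],-c[:,1],-c[:,2]; fl=K(f)
    return np.c_[f["cx"]+fl*x/z,f["cy"]+fl*y/z]
def ray(f,u,v):
    V=np.array(f["view"]); fl=K(f)
    d=np.array([(u-f["cx"])/fl,-(v-f["cy"])/fl,-1]); Rm=V[:3,:3]
    return -Rm.T@V[:3,3], Rm.T@d
def atz(f,u,v,z):
    o,d=ray(f,u,v); return o+d*(z-o[2])/d[2]
E
python3 - <<'E'
from h import *
s=observe(); print(s)
for n in("scene","top"):
    f=eyes.grab_frame(n); print(n,{k:(np.round(v,4).tolist() if k=="view" else v) for k,v in f.items() if k!="image"})
    cv2.imwrite(f"pics/{n}0.png",f["image"]); np.save(n+"0.npy",f,allow_pickle=True)
E
```

```text
{'clock': 0.0, 'qpos': array([-1.40218311,  0.52204238, -0.03635036,  1.60001128,  0.02120844,
        1.0210969 , -0.11280158]), 'qd': array([-0.00020172,  0.00132096, -0.00057133,  0.00068557, -0.00135929,
        0.00064841,  0.00045153]), 'joint_efforts': array([-1.83122123e-03, -9.27080226e+01,  1.97875723e+00, -3.69927478e+01,
        1.75695255e-02,  7.87762518e-03, -5.43794556e-05]), 'position': array([0.14778787, 0.6069213 , 0.23070663]), 'tool_rot': array([3.14151294e+00, 1.16988473e-03, 1.33199589e+00]), 'force': array([-0.25484497, -0.81727722,  0.94720519]), 'moment': array([ 0.05614081,  0.03708278, -0.00925792]), 'grip_width': 0.0854561412834742}
scene {'fovy': 52.68032887084641, 'cx': 321.1365118684948, 'cy': 203.6080910734533, 'view': [[0.4889, 0.8723, 0.0099, -0.2825], [-0.654, 0.359, 0.6659, 0.3188], [0.5773, -0.332, 0.746, -1.4134], [0.0, 0.0, 0.0, 1.0]]}
top {'fovy': 49.090744778024515, 'cx': 308.3809096143777, 'cy': 203.0150272313824, 'view': [[0.0018, -1.0, -0.0036, -0.0088], [0.9988, 0.0016, 0.0497, -0.5858], [-0.0497, -0.0036, 0.9988, -1.1851], [0.0, 0.0, 0.0, 1.0]]}
```

View pics/scene0.png

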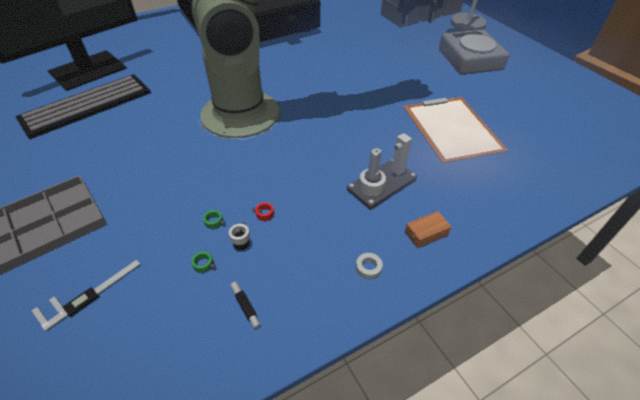

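View pics/top0.png

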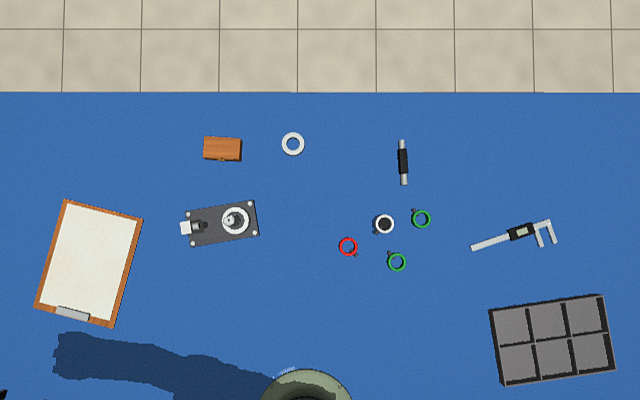

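The scene view shows the stand at (380,180), with its shaft at (375,165) and pillar at (402,155). The silver ring on a black riser is at (239,235). Look-alikes are the green rings at (213,218) and (202,261) and the red ring at (264,211). The ring gauge is at (370,265), the plug gauge at (245,305) and the case at (428,229). Next I'll enlarge to confirm the collar and read the screw and flat.

Run:
```python
from h import *
S=cv2.imread("pics/scene0.png");T=cv2.imread("pics/top0.png")
def c(I,x,y,w,h,k): return cv2.resize(I[y:y+h,x:x+w],None,fx=k,fy=k,interpolation=cv2.INTER_CUBIC)
a=np.hstack([c(S,340,125,80,80,5),c(S,200,195,80,80,5)])
cv2.imwrite("pics/c1.png",a[:400])
b=np.hstack([c(T,178,185,80,66,5),c(T,340,185,80,66,5)])
cv2.imwrite("pics/c2.png",b)
```

```text
(no output)
```

View pics/c1.png

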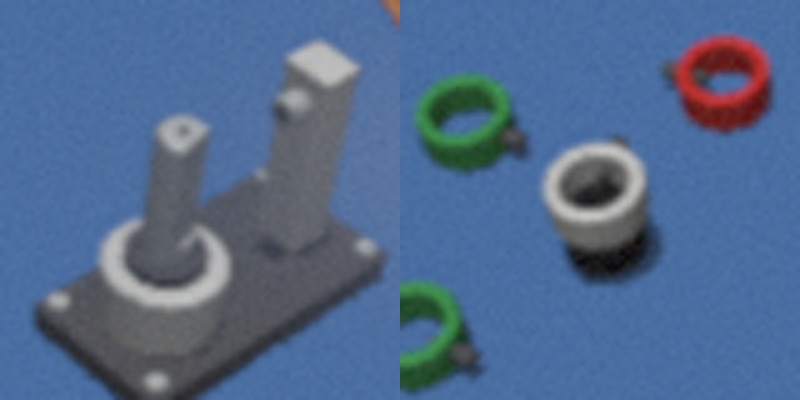

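View pics/c2.png

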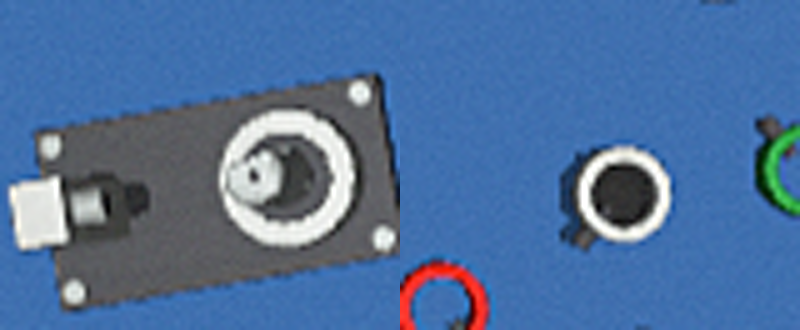

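The collar is the silver ring on the black riser at top (384,224). Its dark screw points down-left, to about (376,232). The other rings are coloured, and the ring gauge at (293,144) has no screw. Now I'll fit the poses.

Run:
```python
from h import *
S=cv2.imread("pics/scene0.png");T=cv2.imread("pics/top0.png")
def c(I,x,y,w,h,k):
    o=cv2.resize(I[y:y+h,x:x+w],None,fx=k,fy=k,interpolation=cv2.INTER_CUBIC)
    for i in range(0,w,10):
        cv2.putText(o,str(x+i),(i*k,8),0,.3,(0,255,255),1); cv2.line(o,(i*k,0),(i*k,4),(0,255,255),1)
    for i in range(0,h,10):
        cv2.putText(o,str(y+i),(0,i*k+4),0,.3,(0,255,255),1)
    return o
cv2.imwrite("pics/d1.png",c(T,175,190,90,65,8))
cv2.imwrite("pics/d2.png",c(S,340,125,80,82,7))
def blob(I,m,name):
    n,l,st,ce=cv2.connectedComponentsWithStats(m.astype(np.uint8))
    for i in range(1,n):
        if st[i,4]>60: print(name,st[i],ce[i].round(2))
for n,I in(("top",T),("scene",S)):
    h=cv2.cvtColor(I,cv2.COLOR_BGR2HSV)
    m=(h[...,1]<60)&(h[...,2]>150); m[:100 if n=="top" else 220]=0; blob(I,m,n+" white")
    if n=="top":
        for nm,lo,hi in(("green",45,75),("red",-1,4)):
            blob(I,(h[...,0]>lo)&(h[...,0]<hi)&(h[...,1]>150),nm)
```

```text
top white [282 132  22  23 273] [292.6  143.07]
top white [  40  203   97  119 7640] [ 87.64 262.72]
top white [222 207  27  27 377] [234.19 220.15]
top white [376 214  18  19 130] [384.54 222.92]
top white [533 219  24  29 260] [544.14 230.9 ]
top white [180 220  12  15 138] [185.27 227.23]
top white [517 227  11   9  63] [521.89 231.19]
top white [471 233  39  18 246] [489.92 241.67]
top white [279 371  64  29 552] [313.72 380.22]
green [411 210  20  18 159] [420.8  218.67]
green [387 253  19  18 152] [396.33 261.61]
red [339 238  18  17 106] [347.65 246.17]
scene white [569 220  39  25 481] [587.59 229.52]
scene white [  407   220   233   180 18200] [565.22 342.88]
scene white [229 223  20  17 122] [238.16 230.85]
scene white [356 253  27  22 293] [369.13 263.19]
scene white [ 95 260  45  32 260] [116.52 275.77]
scene white [ 32 297  34  33 357] [ 49.32 314.26]
```

View pics/d1.png

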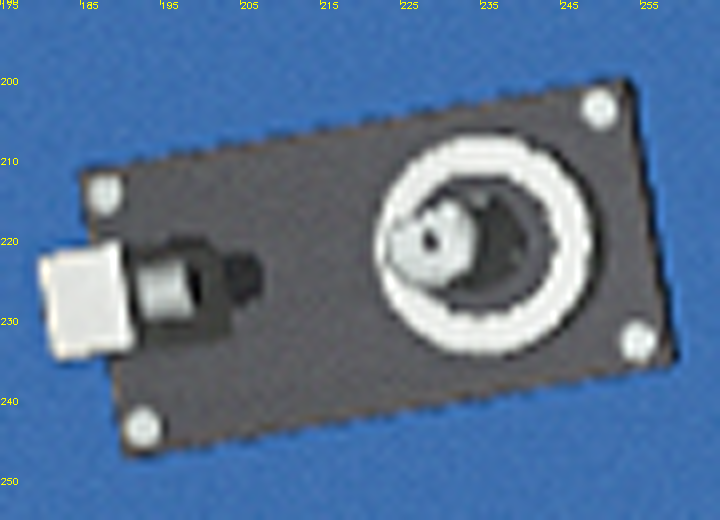

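View pics/d2.png

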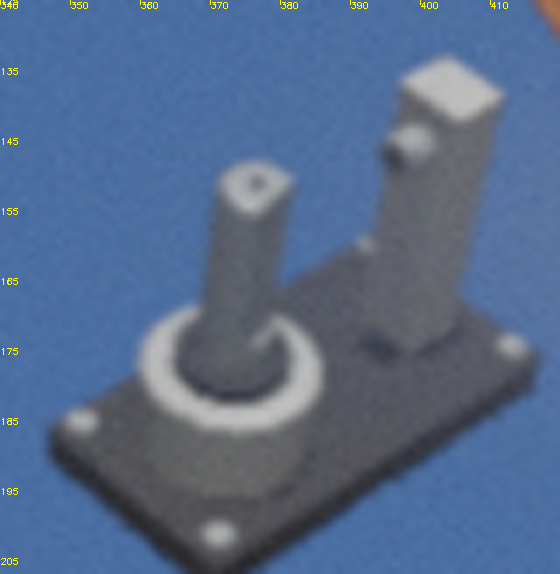

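```bash
cat >> h.py <<'E'
def load(n): return np.load(n+"0.npy",allow_pickle=True).item()
E
python3 - <<'E'
from h import *
from scipy.optimize import least_squares
T=load("top");S=load("scene")
px=lambda p,x0,y0,k:(x0+(p[0]+.5)/k-.5,y0+(p[1]+.5)/k-.5)
ct=[px(p,175,190,8) for p in[(82,172),(630,79),(677,357),(127,456)]]
# model: corners in stand frame; guide end (+y): left.
M=np.array([[.05,.14,.02],[.05,-.05,.02],[-.05,-.05,.02],[-.05,.14,.02]])
# pillar top corners (z .147): x±.016,y .095-.121 
pt=[px(p,175,190,8) for p in[(38,258),(122,240),(135,347),(58,360)]]
MP=np.array([[.016,.121,.147],[.016,.095,.147],[-.016,.095,.147],[-.016,.121,.147]])
# scene
cs=[px(p,340,125,7) for p in[(212,578),(48,437)]]; MS=np.array([[.05,-.05,.02],[-.05,-.05,.02]])
ps=[px(p,340,125,7) for p in[(462,122),(505,95),(445,57),(400,82)]]
MPS=MP[[1,0,3,2]]
def tf(q,P):
    c,s=np.cos(q[2]),np.sin(q[2]); return np.c_[q[0]+c*P[:,0]-s*P[:,1],q[1]+s*P[:,0]+c*P[:,1],P[:,2]]
def r(q,w): 
    o=[]
    if 't' in w: o+=[proj(T,tf(q,M))-ct, proj(T,tf(q,MP))-pt]
    if 's' in w: o+=[proj(S,tf(q,MPS))-ps,proj(S,tf(q,MS))-cs]
    return np.vstack(o).ravel()
for w in('t','s','ts'):
    s=least_squares(r,[.52,.17,.15],args=(w,)); print(w,s.x.round(4),np.round(s.fun.reshape(-1,2),1).tolist())
q=s.x
# bearing ring & shaft tops
for n,f in(("top",T),("scene",S)):
    print(n,proj(f,tf(q,np.array([[0,0,.07],[0,0,.155],[0,.08,.125]]))).round(1).tolist())
print("collar", atz(T,384.54,222.92,.054),atz(S,238.16,230.85,.054))
print("ring",atz(T,292.6,143.07,.022))
for k in((420.8,218.67),(396.33,261.61),(347.65,246.17)): print(atz(T,*k,.024))
np.save("q.npy",q)
E
```

```text
t [0.539  0.1836 0.1759] [[-0.4, -0.2], [-0.2, -0.7], [0.1, 0.8], [-0.1, 0.5], [0.1, -0.2], [0.2, 0.2], [0.6, -0.2], [-0.3, -0.0]]
s [0.5408 0.1828 0.1836] [[-0.3, 0.5], [0.1, 0.4], [-0.1, 0.1], [-0.2, 0.3], [0.9, -0.4], [-0.3, -0.7]]
ts [0.5396 0.1834 0.1794] [[-0.4, -0.3], [-0.2, -0.9], [0.2, 0.5], [0.0, 0.5], [0.2, -0.3], [0.2, 0.0], [0.7, -0.4], [-0.2, -0.1], [-0.3, 0.2], [0.1, 0.2], [-0.1, -0.2], [-0.1, 0.0], [0.7, -0.8], [-0.4, -1.1]]
top [[235.0, 219.6], [229.0, 219.1], [199.4, 225.0]]
scene [[372.8, 175.1], [376.2, 151.5], [395.9, 147.8]]
collar [ 0.53157462 -0.20919308  0.054     ] [ 0.53060494 -0.20900493  0.054     ]
ring [0.74993762 0.03574573 0.022     ]
[ 0.54339477 -0.31259051  0.024     ]
[ 0.42749743 -0.24536968  0.024     ]
[ 0.46874011 -0.1141936   0.024     ]
```

```bash
cat >> h.py <<'E'
def rect(f,cx,cy,yaw,z,half=.03,n=300):
    # image: right = +x local, up = +y local
    g=np.linspace(-half,half,n); X,Y=np.meshgrid(g,-g); c,s=np.cos(yaw),np.sin(yaw)
    P=np.c_[(cx+c*X-s*Y).ravel(),(cy+s*X+c*Y).ravel(),np.full(n*n,z)]
    uv=proj(f,P).astype(np.float32).reshape(n,n,2)
    return cv2.remap(f["image"],uv[...,0],uv[...,1],cv2.INTER_CUBIC)
E
python3 - <<'E'
from h import *
T=load("top");S=load("scene");q=np.load("q.npy")
out=[]
for f in(T,S):
    o=rect(f,q[0],q[1],q[2],.155,.025,390); k=390/.05
    cv2.circle(o,(195,195),int(.015*k),(0,255,255),1); out.append(o)
cv2.imwrite("pics/e1.png",np.hstack(out))
out=[]
for f,c in((T,(.5316,-.2092)),(S,(.5306,-.209))):
    o=rect(f,*c,0,.042,.045,390)
    o2=o
    k=390/.09; cv2.circle(o2,(195,195),int(.025*k),(0,255,255),1); out.append(o2)
cv2.imwrite("pics/e2.png",np.hstack(out))
E
```

```text
(no output)
```

View pics/e1.png

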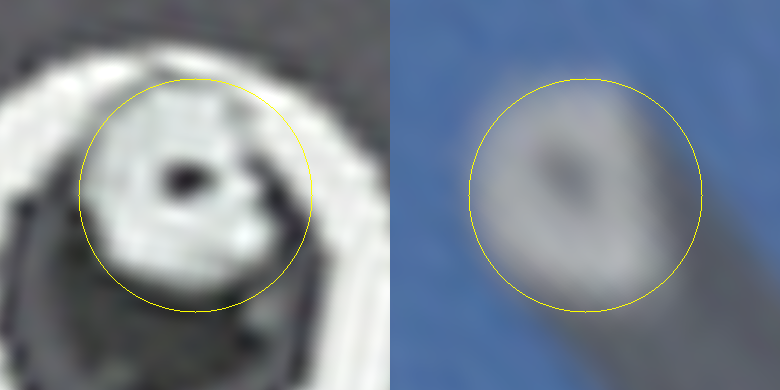

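View pics/e2.png

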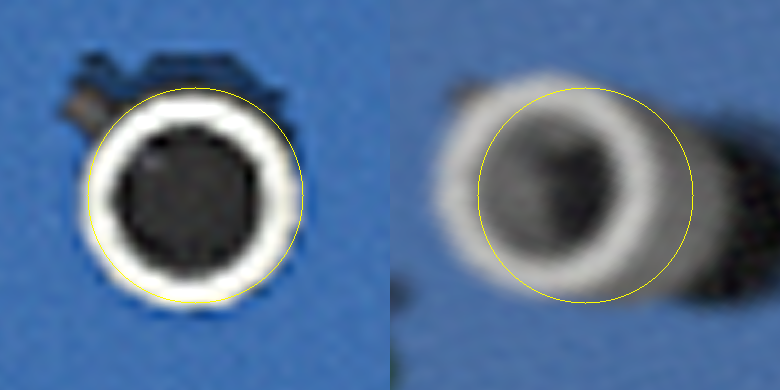

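The flat's edge in the top view runs (225,85)-(280,220) and in the scene view (625,90)-(672,245). Both put the shaft at about -1.2 rad, within the stated range. The collar's screw points at about 140° in the world frame, and the guide lies at about 100.3°. First I'll hover over the shaft with the jaw axis along the flat's normal (30°).

```bash
cat >> h.py <<'E'
def go(x,y,z,xang,show=True):
    s=observe(); Rc=R.from_euler("xyz",s["tool_rot"]).as_matrix()
    a=np.radians(xang); X=np.array([np.cos(a),np.sin(a),0]);Z=np.array([0,0,-1.]);Rt=np.c_[X,np.cross(Z,X),Z]
    d=Rc.T@(np.array([x,y,z])-s["position"])*1e3; w=np.degrees(R.from_matrix(Rc.T@Rt).as_rotvec())
    print("d",d.round(1),"a",w.round(2),"t",round(s["clock"],2))
def st():
    s=observe(); Rc=R.from_euler("xyz",s["tool_rot"]).as_matrix()
    print("t",round(s["clock"],2),"p",s["position"].round(4),"xang",np.degrees(np.arctan2(Rc[1,0],Rc[0,0])).round(2),"z",Rc[:,2].round(4),"F",s["force"].round(2),"M",s["moment"].round(2),"g",round(s["grip_width"]*1e3,1),"q",s["qpos"].round(2))
E
python3 -c "
from h import *
go(.537,.1819,.235,30.3)"
```

```text
d [-320.9  478.7   -3.8] a [3.000e-02 5.000e-02 4.601e+01] t 0.1
```

```bash
python3 -m pendant '[{"dx":-321,"dy":478.7,"dz":-4,"az":46},{"dx":-321,"dy":478.7,"dz":-4,"az":46},{"dx":-321,"dy":478.7,"dz":-4,"az":46},{"dx":-321,"dy":478.7,"dz":-4,"az":46},{"dx":-321,"dy":478.7,"dz":-4,"az":46},{"dx":-321,"dy":478.7,"dz":-4,"az":46},{"dx":-321,"dy":478.7,"dz":-4,"az":46},{"dx":-321,"dy":478.7,"dz":-4,"az":46},{"dx":-321,"dy":478.7,"dz":-4,"az":46},{"dx":-321,"dy":478.7,"dz":-4,"az":46}]' 20; python3 -c "
from h import *
st();go(.537,.1819,.235,30.3)"
```

```text
t 0.1 p [0.1478 0.607  0.2308] xang 76.31 z [-1.e-04 -1.e-03 -1.e+00] F [-0.5  -0.57  1.34] M [-0.04 -0.06  0.02] g 85.5 q [-1.4   0.52 -0.04  1.6   0.02  1.02 -0.11]
d [-320.9  478.7   -3.8] a [3.000e-02 5.000e-02 4.601e+01] t 0.1schema error: expected keys dx, dy, dz, ax, ay, az, claw
```

```bash
python3 -m pendant '[{"dx":-321,"dy":478.7,"dz":-4,"ax":0,"ay":0,"az":46,"claw":85},{"dx":-321,"dy":478.7,"dz":-4,"ax":0,"ay":0,"az":46,"claw":85},{"dx":-321,"dy":478.7,"dz":-4,"ax":0,"ay":0,"az":46,"claw":85},{"dx":-321,"dy":478.7,"dz":-4,"ax":0,"ay":0,"az":46,"claw":85},{"dx":-321,"dy":478.7,"dz":-4,"ax":0,"ay":0,"az":46,"claw":85},{"dx":-321,"dy":478.7,"dz":-4,"ax":0,"ay":0,"az":46,"claw":85},{"dx":-321,"dy":478.7,"dz":-4,"ax":0,"ay":0,"az":46,"claw":85},{"dx":-321,"dy":478.7,"dz":-4,"ax":0,"ay":0,"az":46,"claw":85},{"dx":-321,"dy":478.7,"dz":-4,"ax":0,"ay":0,"az":46,"claw":85},{"dx":-321,"dy":478.7,"dz":-4,"ax":0,"ay":0,"az":46,"claw":85}]' 20; python3 -c "
from h import *
st();go(.537,.1819,.235,30.3)"
```

```text
clock: 0.93
position: [0.43, 0.2982, 0.2342]
tool_rot: [-3.142, 0.0, 0.529]
force: [0.5, 1.0, -0.8]
grip_width: 0.0849
t 0.93 p [0.43   0.2982 0.2342] xang 30.33 z [-1.e-04 -1.e-04 -1.e+00] F [ 0.46  1.04 -0.8 ] M [ 0.04 -0.03 -0.02] g 84.9 q [-0.91  0.37  0.25  1.87 -0.11  0.92 -0.08]
d [ 33.6 154.4  -0.8] a [-0.    0.01  0.03] t 0.93
```

```bash
python3 -m pendant '[{"dx":33.6,"dy":154.4,"dz":0,"ax":0,"ay":0,"az":0,"claw":60},{"dx":33.6,"dy":154.4,"dz":0,"ax":0,"ay":0,"az":0,"claw":60},{"dx":33.6,"dy":154.4,"dz":0,"ax":0,"ay":0,"az":0,"claw":60},{"dx":33.6,"dy":154.4,"dz":0,"ax":0,"ay":0,"az":0,"claw":60},{"dx":33.6,"dy":154.4,"dz":0,"ax":0,"ay":0,"az":0,"claw":60},{"dx":33.6,"dy":154.4,"dz":0,"ax":0,"ay":0,"az":0,"claw":60}]'
python3 - <<'E'
from h import *
st();go(.537,.1819,.235,30.3)
S=eyes.grab_frame("scene");T=eyes.grab_frame("top")
cv2.imwrite("pics/f1.png",np.hstack([cv2.resize(S["image"][100:220,310:430],(396,396)),cv2.resize(T["image"][160:280,170:290],(396,396))]))
E
```

```text
clock: 1.43
position: [0.5369, 0.1817, 0.2338]
tool_rot: [3.141, 0.001, 0.526]
force: [-0.6, 0.3, -0.1]
grip_width: 0.0599
t 1.43 p [0.5369 0.1817 0.2338] xang 30.12 z [-4.e-04 -8.e-04 -1.e+00] F [-0.56  0.3  -0.06] M [-0.    0.04 -0.04] g 59.9 q [-0.64  0.44  0.28  1.77 -0.14  0.96  0.23]
d [ 0.2 -0.2 -1.2] a [ 0.03  0.04 -0.18] t 1.43
```

View pics/f1.png

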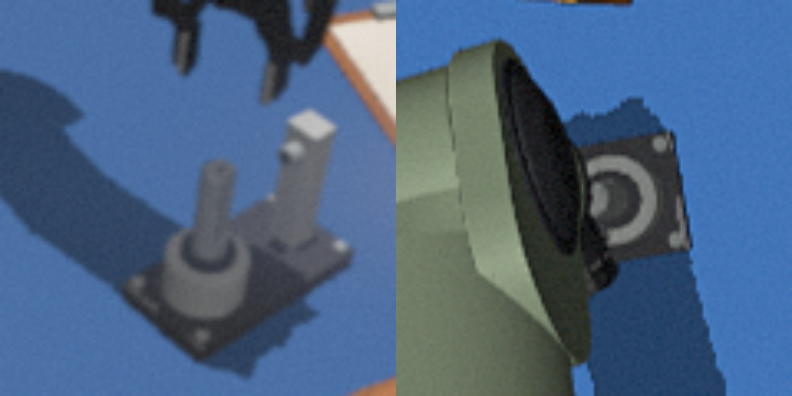

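The scene view (left) shows the open fingertips, at crop (185,70) and (270,100), straddling the space above the shaft top at (218,168). Descending.

```bash
python3 -m pendant '[{"dx":0,"dy":0,"dz":40,"ax":0,"ay":0,"az":0,"claw":60},{"dx":0,"dy":0,"dz":75,"ax":0,"ay":0,"az":0,"claw":60},{"dx":0,"dy":0,"dz":100,"ax":0,"ay":0,"az":0,"claw":60},{"dx":0,"dy":0,"dz":120,"ax":0,"ay":0,"az":0,"claw":60},{"dx":0,"dy":0,"dz":120,"ax":0,"ay":0,"az":0,"claw":60},{"dx":0,"dy":0,"dz":120,"ax":0,"ay":0,"az":0,"claw":45},{"dx":0,"dy":0,"dz":120,"ax":0,"ay":0,"az":0,"claw":36},{"dx":0,"dy":0,"dz":120,"ax":0,"ay":0,"az":0,"claw":36}]'
python3 - <<'E'
from h import *
st()
S=eyes.grab_frame("scene")
cv2.imwrite("pics/f2.png",cv2.resize(S["image"][100:200,320:440],None,fx=5,fy=5))
E
```

```text
clock: 2.2
position: [0.5367, 0.1843, 0.1158]
tool_rot: [3.141, -0.002, 0.53]
force: [0.3, 0.1, -0.3]
grip_width: 0.0359
t 2.2 p [0.5367 0.1843 0.1158] xang 30.35 z [ 0.0019  0.001  -1.    ] F [ 0.27  0.08 -0.29] M [-0.01 -0.04 -0.02] g 35.9 q [-0.6   0.59  0.23  1.86 -0.2   0.7   0.28]
```

View pics/f2.png

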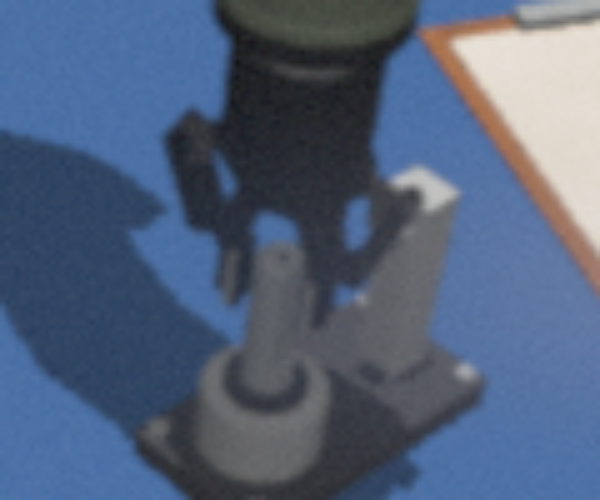

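Run:
```python
from h import *
st()
S=eyes.grab_frame("scene");T=eyes.grab_frame("top");st();go(.537,.1819,.112,30.3)
s=observe();Rc=R.from_euler("xyz",s["tool_rot"]).as_matrix();p=s["position"];q=np.load("q.npy")
print(p)
I=cv2.resize(S["image"][100:200,320:440],None,fx=6,fy=6,interpolation=cv2.INTER_CUBIC)
def dot(P,c):
    u=proj(S,P)[0]; cv2.circle(I,(int((u[0]-320+.5)*6),int((u[1]-100+.5)*6)),3,c,-1)
for sx in(-.018,.018):
    for sy in(-.011,.011): dot(p+Rc@[sx,sy,-.003],(0,255,255))
dot([q[0],q[1],.155],(0,0,255))
for a in np.linspace(0,6.28,13): dot([q[0]+.015*np.cos(a),q[1]+.015*np.sin(a),.155],(0,255,0))
cv2.imwrite("pics/f3.png",I)
cv2.imwrite("pics/f4.png",cv2.resize(T["image"][180:260,170:290],None,fx=5,fy=5))
```

```text
t 2.25 p [0.5367 0.1842 0.1156] xang 30.34 z [ 0.0019  0.001  -1.    ] F [ 0.16 -0.34  0.45] M [-0.02  0.03 -0.03] g 35.9 q [-0.6   0.59  0.23  1.86 -0.2   0.7   0.28]
t 2.35 p [0.5365 0.184  0.1152] xang 30.33 z [ 1.3e-03  8.0e-04 -1.0e+00] F [-0.08  0.05  0.06] M [-0.02  0.02 -0.03] g 35.7 q [-0.6   0.6   0.23  1.86 -0.2   0.7   0.28]
d [-0.6  2.   3.2] a [-0.   -0.09  0.03] t 2.35
[0.53649541 0.18395013 0.11520629]
```

View pics/f3.png

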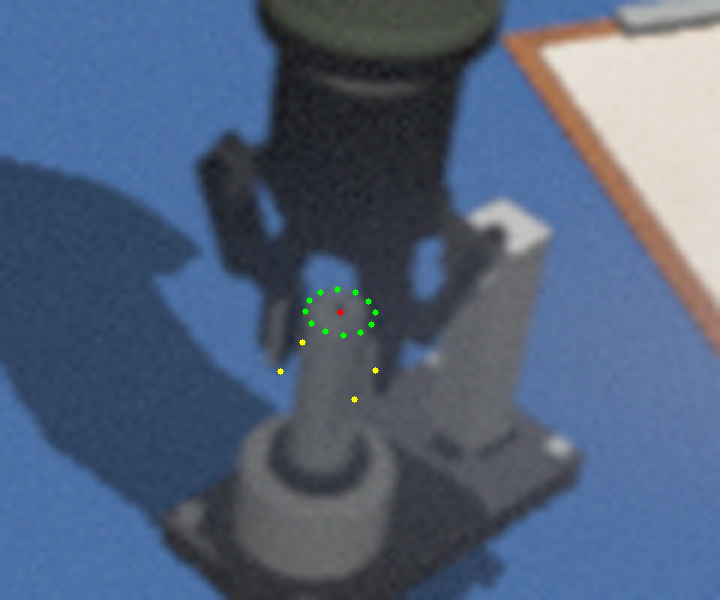

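Run:
```python
from h import *
S=eyes.grab_frame("scene");s=observe();Rc=R.from_euler("xyz",s["tool_rot"]).as_matrix();p=s["position"]
k=14;x0,y0=355,135
I=cv2.resize(S["image"][y0:y0+40,x0:x0+42],None,fx=k,fy=k,interpolation=cv2.INTER_CUBIC)
I=cv2.convertScaleAbs(I,alpha=1.6,beta=10)
g=s["grip_width"]/2
def dot(P,c):
    u=proj(S,P)[0]; cv2.circle(I,(int((u[0]-x0+.5)*k),int((u[1]-y0+.5)*k)),3,c,-1)
for sx in(-g,g):
    for sy in(-.011,.011):
        for z in (-.006,-.02,-.03): dot(p+Rc@[sx,sy,z],(0,255,255))
q=np.load("q.npy")
for a in np.linspace(0,6.28,13): dot([q[0]+.015*np.cos(a),q[1]+.015*np.sin(a),.155],(0,255,0))
cv2.imwrite("pics/f5.png",I)
```

```text
(no output)
```

View pics/f5.png

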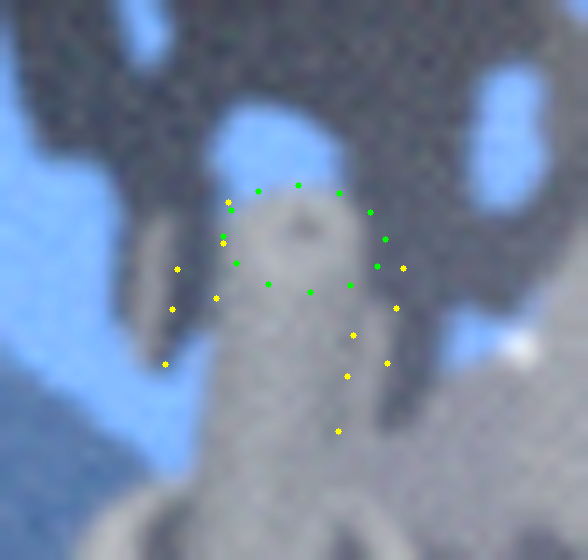

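The pads (grey strips at crop x≈150 and x≈375) stand on either side of the shaft, as predicted. I'll correct the small drift and close gently.

```bash
python3 -m pendant '[{"dx":-0.6,"dy":2,"dz":3,"ax":0,"ay":0,"az":0,"claw":36},{"dx":-0.6,"dy":2,"dz":3,"ax":0,"ay":0,"az":0,"claw":30},{"dx":-0.6,"dy":2,"dz":3,"ax":0,"ay":0,"az":0,"claw":28},{"dx":-0.6,"dy":2,"dz":3,"ax":0,"ay":0,"az":0,"claw":26},{"dx":-0.6,"dy":2,"dz":3,"ax":0,"ay":0,"az":0,"claw":24},{"dx":-0.6,"dy":2,"dz":3,"ax":0,"ay":0,"az":0,"claw":22},{"dx":-0.6,"dy":2,"dz":3,"ax":0,"ay":0,"az":0,"claw":20}]' 20; python3 -c "
from h import *
st();go(.537,.1819,.112,30.3)"
```

```text
clock: 2.98
position: [0.5371, 0.1818, 0.1113]
tool_rot: [3.141, -0.001, 0.529]
force: [4.4, 3.4, -1.2]
grip_width: 0.0243
t 2.98 p [0.5371 0.1818 0.1113] xang 30.32 z [ 1.e-03  4.e-04 -1.e+00] F [ 4.42  3.43 -1.15] M [ 0.43 -0.91 -0.05] g 24.3 q [-0.59  0.6   0.23  1.87 -0.2   0.7   0.28]
d [-0.  -0.1 -0.7] a [ 0.01 -0.06  0.02] t 2.98
```

The width is 24.3 mm, so the pads are seated on the flat and the opposite side. A sideways force of about 5 N means the axis is about 0.5 mm further along +x of the tool. Now turning 70° counter-clockwise about the shaft's axis, 3 mm along the tool's x.

```bash
python3 -m pendant '[{"dx":0.5,"dy":0,"dz":0,"ax":0,"ay":0,"az":0,"claw":15},{"dx":0.5,"dy":0,"dz":0,"ax":0,"ay":0,"az":0,"claw":15}]' 40; python3 -c "
from h import *
st()"; python3 -m pendant '[{"dx":0.02,"dy":0.4,"dz":0,"ax":0,"ay":0,"az":-7,"claw":15},{"dx":0.1,"dy":0.7,"dz":0,"ax":0,"ay":0,"az":-14,"claw":15},{"dx":0.2,"dy":1.1,"dz":0,"ax":0,"ay":0,"az":-21,"claw":15},{"dx":0.3,"dy":1.4,"dz":0,"ax":0,"ay":0,"az":-28,"claw":15},{"dx":0.5,"dy":1.7,"dz":0,"ax":0,"ay":0,"az":-35,"claw":15},{"dx":0.5,"dy":1.7,"dz":0,"ax":0,"ay":0,"az":-35,"claw":15}]' ; python3 -c "
from h import *
st()"
```

```text
clock: 3.15
position: [0.5371, 0.1818, 0.1114]
tool_rot: [3.142, 0.0, 0.529]
force: [1.1, -1.0, 4.8]
grip_width: 0.0239
t 3.15 p [0.5371 0.1818 0.1114] xang 30.32 z [-0. -0. -1.] F [ 1.06 -1.01  4.75] M [ 0.08 -0.21  0.02] g 23.9 q [-0.59  0.6   0.23  1.86 -0.2   0.7   0.28]
clock: 3.65
position: [0.5397, 0.1822, 0.1114]
tool_rot: [3.14, -0.004, 1.149]
force: [10.3, 11.6, -6.2]
grip_width: 0.0235
t 3.65 p [0.5397 0.1822 0.1114] xang 65.85 z [ 0.0031  0.0026 -1.    ] F [10.31 11.59 -6.24] M [ 2.08 -2.07 -0.02] g 23.5 q [-0.47  0.59  0.06  1.85 -0.05  0.69  0.77]
```

```bash
python3 -m pendant '[{"dx":0.02,"dy":0.4,"dz":0,"ax":0,"ay":0,"az":-7,"claw":15},{"dx":0.1,"dy":0.7,"dz":0,"ax":0,"ay":0,"az":-14,"claw":15},{"dx":0.2,"dy":1.1,"dz":0,"ax":0,"ay":0,"az":-21,"claw":15},{"dx":0.3,"dy":1.4,"dz":0,"ax":0,"ay":0,"az":-28,"claw":15},{"dx":0.5,"dy":1.7,"dz":0,"ax":0,"ay":0,"az":-34.5,"claw":15},{"dx":0.5,"dy":1.7,"dz":0,"ax":0,"ay":0,"az":-34.5,"claw":15},{"dx":0.5,"dy":1.7,"dz":0,"ax":0,"ay":0,"az":-34.5,"claw":15},{"dx":0.5,"dy":1.7,"dz":0,"ax":0,"ay":0,"az":-34.5,"claw":15}]' ; python3 -c "
from h import *
st();go(.5397+.00053,.1833-.00295,.1114,100.2)"
```

```text
clock: 4.32
position: [0.5416, 0.1841, 0.1115]
tool_rot: [3.137, -0.004, 1.745]
force: [12.7, 22.4, -11.9]
grip_width: 0.0237
t 4.32 p [0.5416 0.1841 0.1115] xang 99.96 z [ 0.0039  0.0051 -1.    ] F [ 12.65  22.4  -11.9 ] M [ 4.   -2.62 -0.01] g 23.7 q [-0.35  0.59 -0.11  1.84  0.09  0.71  1.24]
d [-3.5 -2.   0.1] a [ 0.27 -0.25 -0.24] t 4.32
```

The three readings agree on one axis for the turn: (0.5377, 0.1862), which is 3.5 mm to the side in tool y from where I gripped. I'll move to relieve that side load before letting go.

```bash
python3 -m pendant '[{"dx":1.7,"dy":1,"dz":0,"ax":0,"ay":0,"az":0,"claw":15},{"dx":3.4,"dy":2,"dz":0,"ax":0,"ay":0,"az":-0.3,"claw":15},{"dx":3.4,"dy":2,"dz":0,"ax":0,"ay":0,"az":-0.3,"claw":15},{"dx":3.4,"dy":2,"dz":0,"ax":0,"ay":0,"az":-0.3,"claw":15}]'
python3 - <<'E'
from h import *
st()
T=eyes.grab_frame("top");S=eyes.grab_frame("scene");st()
q=np.load("q.npy")
cv2.imwrite("pics/g1.png",np.hstack([cv2.resize(I["image"][y:y+60,x:x+60],(390,390),interpolation=cv2.INTER_CUBIC) for I,x,y in((S,345,125),(T,200,190))]))
E
```

```text
clock: 4.65
position: [0.5416, 0.1842, 0.1114]
tool_rot: [3.141, -0.0, 1.748]
force: [1.3, 2.4, 5.1]
grip_width: 0.0238
t 4.65 p [0.5416 0.1842 0.1114] xang 100.13 z [ 2.e-04  1.e-04 -1.e+00] F [1.27 2.42 5.07] M [ 0.36 -0.33 -0.04] g 23.8 q [-0.36  0.59 -0.1   1.84  0.09  0.71  1.24]
t 4.75 p [0.5416 0.1842 0.1114] xang 100.13 z [ 3.e-04  2.e-04 -1.e+00] F [1.14 2.47 5.6 ] M [ 0.44 -0.34 -0.06] g 23.6 q [-0.36  0.59 -0.1   1.84  0.09  0.71  1.24]
```

View pics/g1.png

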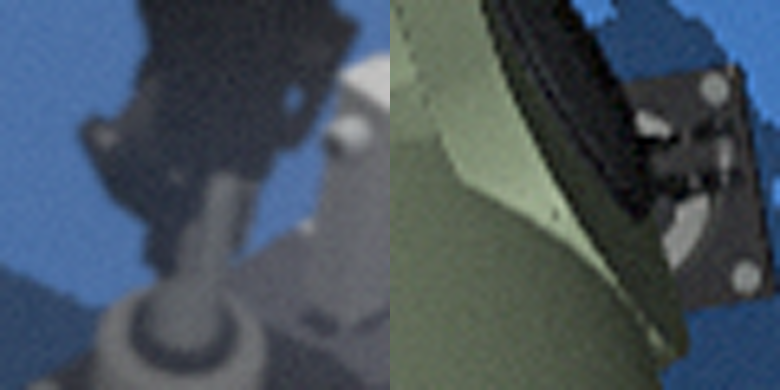

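Side load is relieved, and the scene crop shows the fingers still round the shaft. Releasing and rising.

```bash
python3 -m pendant '[{"dx":0,"dy":0,"dz":0,"ax":0,"ay":0,"az":0,"claw":50},{"dx":0,"dy":0,"dz":0,"ax":0,"ay":0,"az":0,"claw":50},{"dx":0,"dy":0,"dz":0,"ax":0,"ay":0,"az":0,"claw":50},{"dx":0,"dy":0,"dz":-40,"ax":0,"ay":0,"az":0,"claw":50},{"dx":0,"dy":0,"dz":-80,"ax":0,"ay":0,"az":0,"claw":50},{"dx":0,"dy":0,"dz":-120,"ax":0,"ay":0,"az":0,"claw":50},{"dx":0,"dy":0,"dz":-120,"ax":0,"ay":0,"az":0,"claw":70}]'
python3 - <<'E'
from h import *
st()
for a in (50,230): go(.531,-.2085,.15,a)
E
```

```text
clock: 5.33
position: [0.5439, 0.1848, 0.2382]
tool_rot: [3.133, -0.002, 1.747]
force: [1.2, 0.5, 0.3]
grip_width: 0.0608
t 5.33 p [0.5439 0.1848 0.2382] xang 100.09 z [ 0.0081  0.0033 -1.    ] F [1.22 0.54 0.29] M [-0.01 -0.06  0.  ] g 60.8 q [-0.35  0.43 -0.11  1.73  0.06  0.97  1.26]
d [-385.1  -82.3   86.8] a [ 0.41 -0.31 50.09] t 5.33
d [-385.1  -82.3   86.8] a [   0.38    0.5  -129.91] t 5.33
```

```bash
python3 -m pendant '[{"dx":-385,"dy":-82,"dz":0,"ax":0,"ay":0,"az":50,"claw":75},{"dx":-385,"dy":-82,"dz":0,"ax":0,"ay":0,"az":50,"claw":75},{"dx":-385,"dy":-82,"dz":0,"ax":0,"ay":0,"az":50,"claw":75},{"dx":-385,"dy":-82,"dz":0,"ax":0,"ay":0,"az":50,"claw":75},{"dx":-385,"dy":-82,"dz":0,"ax":0,"ay":0,"az":50,"claw":75},{"dx":-385,"dy":-82,"dz":0,"ax":0,"ay":0,"az":50,"claw":75},{"dx":-385,"dy":-82,"dz":0,"ax":0,"ay":0,"az":50,"claw":75},{"dx":-385,"dy":-82,"dz":0,"ax":0,"ay":0,"az":50,"claw":75},{"dx":-385,"dy":-82,"dz":0,"ax":0,"ay":0,"az":50,"claw":75},{"dx":-385,"dy":-82,"dz":0,"ax":0,"ay":0,"az":50,"claw":75}]'
python3 - <<'E'
from h import *
st()
go(.531,-.2085,.15,50)
T=eyes.grab_frame("top");S=eyes.grab_frame("scene");q=np.load("q.npy")
np.save("topB.npy",T,allow_pickle=True);np.save("sceneB.npy",S,allow_pickle=True)
out=[]
for f in(T,S):
    o=rect(f,q[0],q[1],q[2],.155,.025,390); k=390/.05
    # mech axis in local
    c,s=np.cos(q[2]),np.sin(q[2]); d=np.array([.5377,.1862])-q[:2]; l=np.array([c*d[0]+s*d[1],-s*d[0]+c*d[1]]); print(l)
    cv2.circle(o,(int(195+l[0]*k),int(195-l[1]*k)),int(.015*k),(0,255,255),1); out.append(o)
cv2.imwrite("pics/h1.png",np.hstack(out))
cv2.imwrite("pics/h2.png",S["image"])
E
```

```text
clock: 6.17
position: [0.5268, -0.2149, 0.2312]
tool_rot: [3.141, 0.002, 0.87]
force: [-0.7, 0.5, 0.2]
grip_width: 0.0752
t 6.17 p [ 0.5268 -0.2149  0.2312] xang 49.85 z [-7.e-04 -2.e-03 -1.e+00] F [-0.68  0.5   0.17] M [0.   0.01 0.02] g 75.2 q [ 0.15  0.44  0.18  1.76 -0.09  0.95  1.24]
d [ 7.8 -1.  81.1] a [ 0.04  0.11 -0.15] t 6.17
[-0.00134269  0.00303886]
[-0.00134269  0.00303886]
```

View pics/h1.png

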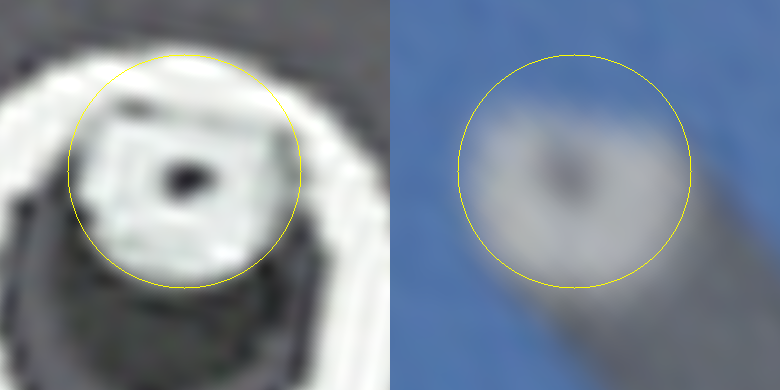

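View pics/h2.png

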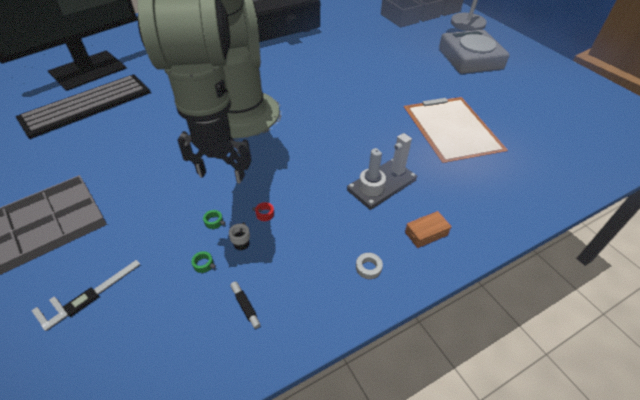

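Run:
```python
from h import *
q=np.load("q.npy");out=[]
for n in("top","scene"):
    f=np.load(n+"B.npy",allow_pickle=True).item()
    c,s=np.cos(q[2]),np.sin(q[2]); y=.055
    o=rect(f,q[0]-s*y,q[1]+c*y,q[2],.15,.08,390)
    for v in range(0,390,30): cv2.line(o,(0,v),(389,v),(0,255,255),1)
    out.append(o)
cv2.imwrite("pics/i1.png",np.hstack(out))
f=np.load("topB.npy",allow_pickle=True).item()["image"];g=np.load("sceneB.npy",allow_pickle=True).item()["image"]
cv2.imwrite("pics/i2.png",np.hstack([cv2.resize(f[208:233,218:243],None,fx=15,fy=15,interpolation=cv2.INTER_CUBIC),cv2.resize(g[142:167,364:389],None,fx=15,fy=15,interpolation=cv2.INTER_CUBIC)]))
```

```text
(no output)
```

View pics/i1.png

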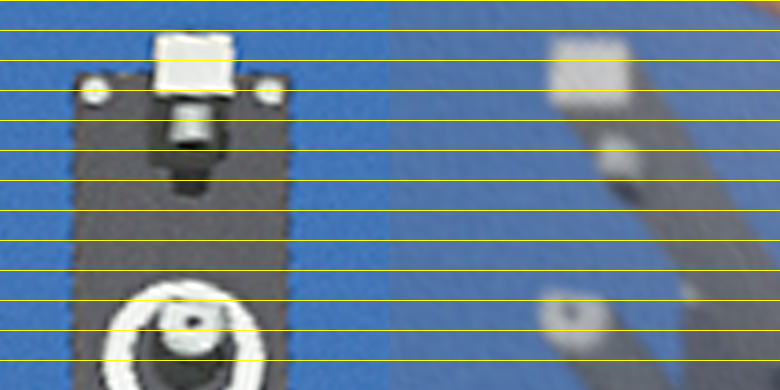

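View pics/i2.png

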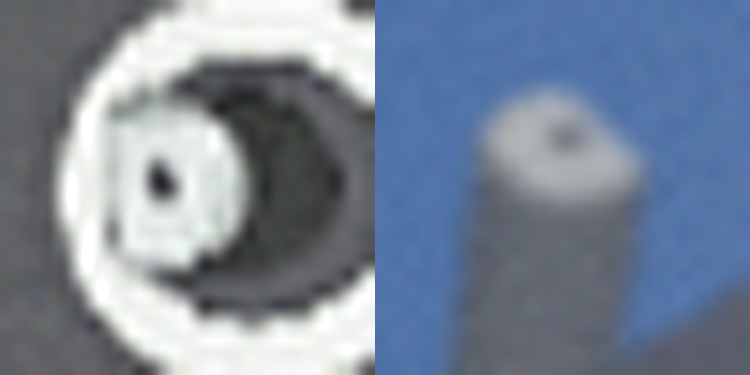

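The flat's edge reads a little short of square to the guide. I'll quantify this with a shape fit on both views, before and after the turn.

```bash
cat > fit.py <<'E'
from h import *
from scipy.optimize import minimize
q=np.load("q.npy")
def fit(f,n,verbose=True):
    N=161;half=.022
    u0=proj(f,[.5377,.1862,.155])[0]; W=13
    xs=np.arange(int(u0[0])-W,int(u0[0])+W+1); ys=np.arange(int(u0[1])-W,int(u0[1])+W+1)
    img=f["image"].astype(float).mean(2)
    sub=4; res=[]
    gx,gy=np.meshgrid(np.arange(xs[0]-.5+.5/sub,xs[-1]+.5,1/sub),np.arange(ys[0]-.5+.5/sub,ys[-1]+.5,1/sub))
    V=np.array(f["view"]);fl=K(f)
    d=np.stack([(gx-f["cx"])/fl,-(gy-f["cy"])/fl,-np.ones_like(gx)],-1)@V[:3,:3]; o=-V[:3,:3].T@V[:3,3]
    P=o[:2]+d[...,:2]*((.155-o[2])/d[...,2])[...,None]
    A=img[ys[0]:ys[-1]+1,xs[0]:xs[-1]+1]
    cands=[]
    def model(p,a):
        x=P[...,0]-p[0];y=P[...,1]-p[1]; r=np.hypot(x,y); k=x*np.cos(a)+y*np.sin(a)
        m=1/(1+np.exp(-np.minimum(p[2]-r,p[3]-k)/.0003))
        m=cv2.GaussianBlur(m,(0,0),sub*.6)
        return m.reshape(len(ys),sub,len(xs),sub).mean((1,3)),cv2.GaussianBlur((r).reshape(r.shape),(0,0),1).reshape(len(ys),sub,len(xs),sub).mean((1,3))
    def cost(p,a):
        m,r=model(p,a)
        # only near region inside 14.5mm except hole; inside bright, edge gradient: correlate within annulus
        w=(r<.0185)&(r>.004)
        B=np.c_[m[w],np.ones(w.sum())]; c,*_=np.linalg.lstsq(B,A[w],rcond=None); e=A[w]-B@c
        return (e**2).mean()+1e4*max(0,.011-p[2])+1e4*max(0,p[3]-.0095)
    best=[]
    for ad in range(-30,140,6):
        rr=minimize(lambda z:cost(z[:4]*1e-3,z[4]),[537.7,186.2,13.5,8.5,np.radians(ad)],method="Nelder-Mead",options=dict(initial_simplex=np.array([537.7,186.2,13.5,8.5,np.radians(ad)])+np.vstack([np.zeros(5),np.diag([1.5,1.5,.8,-.8,.1])]),maxiter=400,xatol=.005,fatol=.01))
        best.append((rr.fun,np.degrees(rr.x[4]),rr.x[:4]))
    best.sort(key=lambda b:b[0])
    for b in best[:4]: print(n,round(b[0],1),b[1].round(1),b[2].round(2))
E
python3 - <<'E'
from fit import *
for n in("top","scene"):
    fit(load(n),n+" before"); fit(np.load(n+"B.npy",allow_pickle=True).item(),n+" after")
E
```

```text
top before 1864.5 85.9 [538.3  189.33  17.57  11.85]
top before 1866.5 85.2 [538.23 189.3   17.56  12.11]
top before 1867.9 87.4 [538.23 189.3   17.7   11.81]
top before 1868.7 87.5 [538.33 189.34  17.66  11.69]
top after 1527.5 84.1 [538.23 189.3   17.21  11.97]
top after 1546.5 80.6 [538.23 189.3   17.27  12.23]
top after 1622.9 83.3 [539.09 189.27  17.29  11.79]
top after 1624.8 83.2 [539.03 189.23  17.23  11.93]
scene before 50.2 21.4 [539.2  185.02  14.73   7.52]
scene before 50.2 21.4 [539.2  185.02  14.73   7.53]
scene before 50.2 21.3 [539.2  185.02  14.75   7.52]
scene before 50.2 21.3 [539.2  185.02  14.71   7.5 ]
scene after 20.3 93.5 [537.51 185.33  13.88   7.42]
scene after 20.4 92.8 [537.51 185.33  13.97   7.35]
scene after 20.4 92.6 [537.93 185.61  14.03   7.17]
scene after 20.5 92.5 [537.95 185.62  14.05   7.13]
```

Run:
```python
from h import *
f=np.load("topB.npy",allow_pickle=True).item()
g=f["image"].astype(int).mean(2).astype(int)
print("cols",list(range(220,238)))
for v in range(210,230): print(v,g[v,220:238])
# project the ideal flat edge lines
for a in(90,95,100.2):
  n=np.array([np.cos(np.radians(a)),np.sin(np.radians(a))]);t=np.array([-n[1],n[0]])
  print(a,[proj(f,[*(np.array([.5377,.1862])+.009*n+s*t*.012),.155])[0].round(2).tolist() for s in(-1,0,1)])
```

```text
cols [220, 221, 222, 223, 224, 225, 226, 227, 228, 229, 230, 231, 232, 233, 234, 235, 236, 237]
210 [ 97  99  98 100  94  96 182 216 246 238 238 241 244 248 246 248 247 247]
211 [100  94  97  88  87 151 244 240 240 243 243 206 202 207 202 211 207 198]
212 [ 99 101  91  89 133 229 241 238 244 228 190 106  88  88  81  84  80  72]
213 [ 96  96  91 114 224 249 239 200 206 133  71  80  87  70  73  76 100  92]
214 [ 95  93  95 166 251 205 183 137 158 121 100  81  63  45  39  52  87  86]
215 [ 93  93  96 234 242 156 147 170 190 181 176 145  56  53  62  54  55  51]
216 [ 92  85 114 254 236 198 214 207 213 214 231 220 197  82  54  61  59  64]
217 [ 95  93 169 250 236 204 226 227 230 230 233 233 248 149  62  57  54  66]
218 [ 92 103 202 243 234 199 224 227 180 217 231 233 229 200  87  54  65  69]
219 [ 89 109 234 239 231 191 226 206  70 165 237 225 216 215 113  55  63  68]
220 [ 89 119 250 239 233 205 230 209  60  98 235 225 219 202 125  49  65  65]
221 [ 94 117 248 237 234 195 231 235 169 181 236 228 211 201 119  58  68  67]
222 [ 93 107 226 239 236 168 234 233 231 228 228 231 194 201  90  65  66  64]
223 [ 91  93 171 246 238 129 231 229 225 229 219 232 199 155  54  68  67  68]
224 [ 94  95 140 249 240 168 223 237 231 240 231 173 153  70  58  63  67  64]
225 [ 96  90 116 253 240 223 190 192 181 191 183  62  61  52  63  61  77  86]
226 [ 89  89 103 210 247 238 217 187 117  78  68  73  79  80  81  84  94 104]
227 [ 96  96  90 136 253 242 238 244 206 154 103  92  98  99 102  98 100  95]
228 [ 96 100  93 100 198 242 237 241 241 234 202  72  81  88  90  94  79  81]
229 [103 105  94  87  86 194 248 240 238 243 245 192 202 192 138 154 206 195]
90 [[224.15, 214.93], [224.09, 219.9], [224.04, 224.88]]
95 [[223.73, 215.28], [224.1, 220.23], [224.48, 225.18]]
100.2 [[223.32, 215.67], [224.15, 220.56], [224.97, 225.46]]
```

In the top view the flat's dark edge line stays on column 225 through rows 215-224. That means the flat faces about 90-92°, about 8-10° short of the guide's 100.3°, and the scene fit (93°) agrees. The flat wasn't flush in the jaws, so I'll go back and regrip squarely on the axis I found.

```bash
python3 -c "
from h import *
go(.5378,.1832,.235,91)"
```

```text
d [ 310.  -248.    -4.7] a [-2.000e-02  1.000e-01 -4.121e+01] t 6.27
```

```bash
python3 -m pendant '[{"dx":310,"dy":-248,"dz":-5,"ax":0,"ay":0,"az":-41.2,"claw":60},{"dx":310,"dy":-248,"dz":-5,"ax":0,"ay":0,"az":-41.2,"claw":60},{"dx":310,"dy":-248,"dz":-5,"ax":0,"ay":0,"az":-41.2,"claw":60},{"dx":310,"dy":-248,"dz":-5,"ax":0,"ay":0,"az":-41.2,"claw":60},{"dx":310,"dy":-248,"dz":-5,"ax":0,"ay":0,"az":-41.2,"claw":60},{"dx":310,"dy":-248,"dz":-5,"ax":0,"ay":0,"az":-41.2,"claw":50},{"dx":310,"dy":-248,"dz":-5,"ax":0,"ay":0,"az":-41.2,"claw":50},{"dx":310,"dy":-248,"dz":-5,"ax":0,"ay":0,"az":-41.2,"claw":50},{"dx":310,"dy":-248,"dz":-5,"ax":0,"ay":0,"az":-41.2,"claw":50},{"dx":310,"dy":-248,"dz":-5,"ax":0,"ay":0,"az":-41.2,"claw":50}]' 20; python3 -c "
from h import *
st();go(.5378,.1832,.235,91)"
```

```text
clock: 7.1
position: [0.5354, 0.1935, 0.2361]
tool_rot: [-3.141, -0.002, 1.599]
force: [-1.4, 0.2, 0.3]
grip_width: 0.0502
t 7.1 p [0.5354 0.1935 0.2361] xang 91.6 z [-6.0e-04  1.8e-03 -1.0e+00] F [-1.43  0.17  0.3 ] M [ 0.03 -0.04 -0.  ] g 50.2 q [-0.38  0.43 -0.09  1.74  0.04  0.97  1.11]
d [-10.3   2.1   1.1] a [-0.03 -0.1   0.6 ] t 7.1
```

```bash
python3 -m pendant '[{"dx":0,"dy":0,"dz":0,"ax":0,"ay":0,"az":0,"claw":50},{"dx":0,"dy":0,"dz":0,"ax":0,"ay":0,"az":0,"claw":50},{"dx":0,"dy":0,"dz":0,"ax":0,"ay":0,"az":0,"claw":50}]' ; python3 -c "
from h import *
st();go(.5378,.1832,.112,91)"
```

```text
clock: 7.35
position: [0.5365, 0.1871, 0.236]
tool_rot: [-3.141, 0.001, 1.594]
force: [0.1, -0.6, 0.2]
grip_width: 0.0503
t 7.35 p [0.5365 0.1871 0.236 ] xang 91.32 z [-5.e-04 -7.e-04 -1.e+00] F [ 0.13 -0.6   0.15] M [ 0.02  0.03 -0.02] g 50.3 q [-0.38  0.43 -0.09  1.74  0.04  0.97  1.11]
d [ -3.9   1.3 124. ] a [-0.03  0.04  0.32] t 7.35
```

```bash
python3 -m pendant '[{"dx":0,"dy":0,"dz":25,"ax":0,"ay":0,"az":0,"claw":50},{"dx":0,"dy":0,"dz":50,"ax":0,"ay":0,"az":0,"claw":50},{"dx":0,"dy":0,"dz":60,"ax":0,"ay":0,"az":0,"claw":50},{"dx":0,"dy":0,"dz":60,"ax":0,"ay":0,"az":0,"claw":50},{"dx":0,"dy":0,"dz":60,"ax":0,"ay":0,"az":0,"claw":50},{"dx":0,"dy":0,"dz":60,"ax":0,"ay":0,"az":0,"claw":50},{"dx":0,"dy":0,"dz":60,"ax":0,"ay":0,"az":0,"claw":50},{"dx":0,"dy":0,"dz":60,"ax":0,"ay":0,"az":0,"claw":50}]' ; python3 -c "
from h import *
st();go(.5378,.1832,.112,91)"
```

```text
clock: 8.02
position: [0.5373, 0.1876, 0.1772]
tool_rot: [3.14, -0.001, 1.594]
force: [-0.5, 0.2, 0.7]
grip_width: 0.0503
t 8.02 p [0.5373 0.1876 0.1772] xang 91.3 z [ 1.4e-03  6.0e-04 -1.0e+00] F [-0.49  0.19  0.7 ] M [-0.03 -0.   -0.03] g 50.3 q [-0.38  0.5  -0.09  1.8   0.05  0.84  1.1 ]
d [-4.5  0.3 65.2] a [ 0.08 -0.03  0.3 ] t 8.02
```

```bash
python3 -m pendant '[{"dx":-4.5,"dy":0.3,"dz":10,"ax":0,"ay":0,"az":0.3,"claw":50},{"dx":-4.5,"dy":0.3,"dz":35,"ax":0,"ay":0,"az":0.3,"claw":50},{"dx":-4.5,"dy":0.3,"dz":55,"ax":0,"ay":0,"az":0.3,"claw":50},{"dx":-4.5,"dy":0.3,"dz":65,"ax":0,"ay":0,"az":0.3,"claw":45},{"dx":-4.5,"dy":0.3,"dz":65,"ax":0,"ay":0,"az":0.3,"claw":40},{"dx":-4.5,"dy":0.3,"dz":65,"ax":0,"ay":0,"az":0.3,"claw":36},{"dx":-4.5,"dy":0.3,"dz":65,"ax":0,"ay":0,"az":0.3,"claw":36},{"dx":-4.5,"dy":0.3,"dz":65,"ax":0,"ay":0,"az":0.3,"claw":36},{"dx":-4.5,"dy":0.3,"dz":65,"ax":0,"ay":0,"az":0.3,"claw":36}]' ; python3 -c "
from h import *
st();go(.5378,.1832,.112,91)"
```

```text
clock: 8.77
position: [0.5377, 0.1832, 0.1121]
tool_rot: [3.14, -0.0, 1.588]
force: [0.2, 0.2, 0.7]
grip_width: 0.036
t 8.77 p [0.5377 0.1832 0.1121] xang 91.01 z [ 1.3e-03  5.0e-04 -1.0e+00] F [0.24 0.2  0.65] M [0.04 0.01 0.07] g 36.0 q [-0.38  0.59 -0.08  1.85  0.07  0.71  1.09]
d [0.  0.1 0.1] a [ 0.07 -0.03  0.01] t 8.77
```

```bash
python3 -m pendant '[{"dx":0,"dy":0,"dz":0,"ax":0,"ay":0,"az":0,"claw":28},{"dx":0,"dy":0,"dz":0,"ax":0,"ay":0,"az":0,"claw":25},{"dx":0,"dy":0,"dz":0,"ax":0,"ay":0,"az":0,"claw":20},{"dx":0,"dy":0,"dz":0,"ax":0,"ay":0,"az":0,"claw":15},{"dx":0,"dy":0,"dz":0,"ax":0,"ay":0,"az":0,"claw":15},{"dx":0,"dy":0,"dz":0,"ax":0,"ay":0,"az":0,"claw":15}]' 60; python3 -c "
from h import *
st()"
```

```text
clock: 9.27
position: [0.5376, 0.1835, 0.1119]
tool_rot: [3.141, -0.001, 1.589]
force: [-1.6, 0.6, 7.6]
grip_width: 0.0232
t 9.27 p [0.5376 0.1835 0.1119] xang 91.03 z [ 1.e-03  7.e-04 -1.e+00] F [-1.65  0.62  7.59] M [0.27 0.35 0.05] g 23.2 q [-0.38  0.59 -0.08  1.85  0.07  0.71  1.09]
```

```bash
python3 -m pendant '[{"dx":0,"dy":0.15,"dz":0,"ax":0,"ay":0,"az":-3,"claw":15},{"dx":0,"dy":0.3,"dz":0,"ax":0,"ay":0,"az":-6,"claw":15},{"dx":0,"dy":0.5,"dz":0,"ax":0,"ay":0,"az":-9.3,"claw":15},{"dx":0,"dy":0.5,"dz":0,"ax":0,"ay":0,"az":-9.3,"claw":15},{"dx":0,"dy":0.5,"dz":0,"ax":0,"ay":0,"az":-9.3,"claw":15},{"dx":0,"dy":0.5,"dz":0,"ax":0,"ay":0,"az":-9.3,"claw":15}]'; python3 -c "
from h import *
st()"
```

```text
clock: 9.77
position: [0.538, 0.1835, 0.1119]
tool_rot: [3.141, -0.001, 1.751]
force: [-2.5, 1.2, 8.9]
grip_width: 0.0233
t 9.77 p [0.538  0.1835 0.1119] xang 100.33 z [ 9.e-04  8.e-04 -1.e+00] F [-2.46  1.16  8.86] M [0.28 0.41 0.05] g 23.3 q [-0.34  0.59 -0.12  1.85  0.1   0.71  1.22]
```

```bash
python3 -m pendant '[{"dx":0,"dy":0,"dz":0,"ax":0,"ay":0,"az":0,"claw":28},{"dx":0,"dy":0,"dz":0,"ax":0,"ay":0,"az":0,"claw":40},{"dx":0,"dy":0,"dz":0,"ax":0,"ay":0,"az":0,"claw":50},{"dx":0,"dy":0,"dz":-20,"ax":0,"ay":0,"az":0,"claw":50},{"dx":0,"dy":0,"dz":-60,"ax":0,"ay":0,"az":0,"claw":50},{"dx":0,"dy":0,"dz":-100,"ax":0,"ay":0,"az":0,"claw":50},{"dx":0,"dy":0,"dz":-120,"ax":0,"ay":0,"az":0,"claw":50},{"dx":0,"dy":0,"dz":-120,"ax":0,"ay":0,"az":0,"claw":75}]' 20; python3 -c "
from h import *
st(); go(.530,-.207,.235,50)"
```

```text
clock: 10.43
position: [0.5396, 0.1836, 0.2359]
tool_rot: [3.135, -0.001, 1.75]
force: [0.1, -0.1, 0.7]
grip_width: 0.0607
t 10.43 p [0.5396 0.1836 0.2359] xang 100.29 z [ 0.0062  0.0024 -1.    ] F [ 0.11 -0.09  0.66] M [-0.03  0.01 -0.01] g 60.7 q [-0.33  0.43 -0.14  1.74  0.07  0.97  1.25]
d [-3.826e+02 -7.920e+01 -1.000e-01] a [ 0.32 -0.23 50.29] t 10.43
```

```bash
python3 -m pendant '[{"dx":-383,"dy":-79,"dz":0,"ax":0,"ay":0,"az":50,"claw":75},{"dx":-383,"dy":-79,"dz":0,"ax":0,"ay":0,"az":50,"claw":75},{"dx":-383,"dy":-79,"dz":0,"ax":0,"ay":0,"az":50,"claw":75},{"dx":-383,"dy":-79,"dz":0,"ax":0,"ay":0,"az":50,"claw":75},{"dx":-383,"dy":-79,"dz":0,"ax":0,"ay":0,"az":50,"claw":75},{"dx":-383,"dy":-79,"dz":0,"ax":0,"ay":0,"az":50,"claw":75},{"dx":-383,"dy":-79,"dz":0,"ax":0,"ay":0,"az":50,"claw":75},{"dx":-383,"dy":-79,"dz":0,"ax":0,"ay":0,"az":50,"claw":75},{"dx":-383,"dy":-79,"dz":0,"ax":0,"ay":0,"az":50,"claw":75},{"dx":-383,"dy":-79,"dz":0,"ax":0,"ay":0,"az":50,"claw":75}]'
python3 - <<'E'
from fit import *
st()
T=eyes.grab_frame("top");S=eyes.grab_frame("scene")
np.save("topC.npy",T,allow_pickle=True);np.save("sceneC.npy",S,allow_pickle=True)
fit(S,"scene")
g=T["image"].astype(int).mean(2).astype(int)
for v in range(211,229): print(v,g[v,220:238])
out=[]
for f in(T,S):
    o=rect(f,q[0],q[1],q[2],.155,.025,390); out.append(o)
cv2.imwrite("pics/j1.png",np.hstack(out))
E
```

```text
clock: 11.27
position: [0.5272, -0.2139, 0.231]
tool_rot: [3.141, 0.002, 0.873]
force: [-1.0, -0.7, 0.5]
grip_width: 0.0749
t 11.27 p [ 0.5272 -0.2139  0.231 ] xang 50.02 z [-6.0e-04 -2.2e-03 -1.0e+00] F [-1.03 -0.68  0.54] M [-0.07  0.07  0.02] g 74.9 q [ 0.16  0.44  0.16  1.76 -0.08  0.95  1.23]
scene 22.0 104.9 [537.51 185.33  13.93   7.06]
scene 22.0 104.8 [537.51 185.33  13.95   7.06]
scene 22.0 104.8 [537.51 185.33  13.94   7.05]
scene 22.0 104.7 [537.51 185.33  13.93   7.07]
211 [ 98  98  96  96  84 148 243 238 239 244 246 206 205 205 204 208 211 201]
212 [ 97  94  96  91 137 228 240 239 245 231 193 106  84  81  83  87  83  63]
213 [ 97  99  90 115 226 250 240 203 206 133  66  79  89  74  76  80  99  96]
214 [ 98  93  95 165 252 207 187 142 152 100  77  78  73  43  45  49  89  85]
215 [ 98  87  98 233 223 129 132 173 180 178 168 163 122  51  53  57  52  53]
216 [ 97  86 112 254 160 194 209 212 210 219 229 231 220  78  53  59  64  62]
217 [ 91  93 170 248 155 236 232 226 230 228 229 238 243 134  67  52  64  62]
218 [ 95 102 204 245 216 232 224 226 176 223 234 229 218 199  94  58  70  64]
219 [ 91 109 235 240 236 224 225 204  77 160 238 225 220 214 121  51  61  64]
220 [ 95 114 250 237 233 179 231 209  55  99 238 228 225 206 131  46  71  67]
221 [ 94 112 253 240 233 133 232 232 174 181 230 223 221 210 117  55  69  69]
222 [ 91 105 226 237 236 192 233 231 230 232 232 221 215 197  79  59  68  66]
223 [ 95  98 171 243 238 233 228 227 226 225 227 227 222 138  54  65  68  65]
224 [ 90  90 140 248 238 234 218 233 237 233 220 176 174  67  60  68  64  66]
225 [ 91  85 118 252 238 233 187 189 190 189 169  67  63  53  65  62  73  86]
226 [ 95  94  98 210 246 239 216 188 117  77  67  78  89  77  82  87  94 102]
227 [105  97  87 138 250 243 238 243 208 154 104  91  95 102 104  99  95  97]
228 [102  93  90 105 197 241 238 239 243 231 201  73  84  87  83  87  80  82]
```

View pics/j1.png

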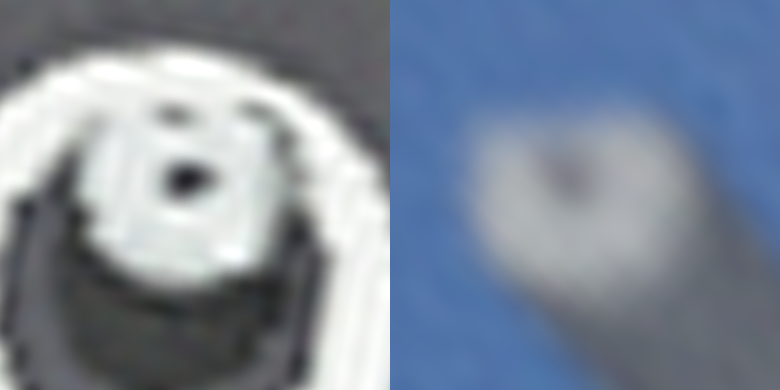

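The flat's edge line now runs (224,216.6)→(225,221)→(226,225), so its normal is about 101-103°. The scene fit gives 105° and the jaws say 100.3°. Against the guide at 100.3°, that's within measuring error. Now the collar: refine the screw direction.

Run:
```python
from h import *
T=load("top");S=load("scene")
g=T["image"]
print(np.array2string(g[226:238,370:384].astype(int).max(2)-0))
h=cv2.cvtColor(g,cv2.COLOR_BGR2HSV); print(h[226:238,370:384,1])
for z in(.042,):
  for uv in((376.4,232.4),(376.0,232.0),(376,233)):
    P=atz(T,*uv,z); d=P[:2]-[.5316,-.2092]; print(uv,P.round(4),np.degrees(np.arctan2(d[1],d[0])).round(1),np.hypot(*d).round(4))
h=cv2.cvtColor(S["image"],cv2.COLOR_BGR2HSV); print(h[218:232,238:252,1])
```

```text
[[177 177  84  93  73  88 245 251 193  13  48  78  56  50]
 [176 181 139  92  91  65 159 255 251  88  65  93  57  56]
 [176 179 186 148  94  82  80 235 254 207 117  60  51  41]
 [175 180 180 147  97  96  56 124 233 254 211 150  51  23]
 [178 180 144  90  96  90  39  60 135 228 255 240 190 149]
 [178 174  75  99  97  60  67  83  73 123 213 248 255 243]
 [176 180  77  97  73  67  88  90  71  98 146 183 206 224]
 [180 178 140 141  72  85 103  80 110 168 177 153 138 163]
 [174 180 182 179 144 145 104  86 173 183 178 175 177 177]
 [174 181 178 178 180 183 157 144 182 182 177 173 175 178]
 [175 175 176 176 177 177 180 180 176 179 178 174 180 179]
 [177 175 170 179 174 180 175 175 173 171 177 173 172 171]]
[[167 161 170 167 164  32   6   4   9  39  21  13  14  20]
 [162 159 167 169 171  12   5   0   5   6  31  19   9  14]
 [162 162 160 167 174 152  29   5   4   5   7  17  25  12]
 [166 164 163 163 168 186  32   8   5   3   4   8  10  44]
 [163 160 163 173 175 164  13   9   4   4   2   7   5   3]
 [163 176 177 157 168  72  19  15   3  17  10   7   3   6]
 [168 156 169 150 147  49   9   6  11
[... 600 characters left out ...]
2 139 137 138 140 137 135 135 140 138 139 136 140]
 [144 139 138 146 136 135 135 139 139 138 138 137 143 143]
 [133 129 122 128 112  96 103 133 136 137 137 141 139 139]
 [ 77  69  63  56  34  14  41 105 135 142 139 139 136 143]
 [ 11  11   7   5   3   8   2  61 119 138 137 141 138 143]
 [  3   4   4   4   1   5   3  19  68 116 134 140 137 139]
 [  6   2   4   0   5   6   3   0  27  66 120 141 138 140]
 [  3   0   8   5   2   2   7   3   1  25  73 127 141 138]
 [  5   0   3   3   9   5   4   3   3   6  42 115 138 140]
 [  5   6  10  10   6   3  10   4   4   1  23  95 140 138]
 [  3   7  12   9  10   3   3   8   3   6  14  86 140 141]
 [  7   8  22  23   4  12   3   2   3   3  12  85 139 141]]
```

```bash
python3 -c "
from h import *
st();go(.531,-.209,.11,51)"
```

```text
t 11.37 p [ 0.5275 -0.2118  0.2307] xang 50.01 z [-9.0e-04 -1.3e-03 -1.0e+00] F [0.19 1.2  0.87] M [0.14 0.03 0.01] g 75.0 q [ 0.16  0.44  0.16  1.76 -0.08  0.95  1.23]
d [  4.6   0.8 120.7] a [ 0.01  0.09 -0.99] t 11.37
```

```bash
python3 -m pendant '[{"dx":3,"dy":0.8,"dz":40,"ax":0,"ay":0,"az":-1,"claw":75},{"dx":3,"dy":0.8,"dz":80,"ax":0,"ay":0,"az":-1,"claw":75},{"dx":3,"dy":0.8,"dz":120,"ax":0,"ay":0,"az":-1,"claw":75},{"dx":3,"dy":0.8,"dz":120,"ax":0,"ay":0,"az":-1,"claw":75},{"dx":3,"dy":0.8,"dz":120,"ax":0,"ay":0,"az":-1,"claw":75},{"dx":3,"dy":0.8,"dz":120,"ax":0,"ay":0,"az":-1,"claw":75},{"dx":3,"dy":0.8,"dz":120,"ax":0,"ay":0,"az":-1,"claw":75},{"dx":3,"dy":0.8,"dz":120,"ax":0,"ay":0,"az":-1,"claw":75}]'
python3 - <<'E'
from h import *
st();go(.531,-.209,.018,51)
S=eyes.grab_frame("scene");s=observe();Rc=R.from_euler("xyz",s["tool_rot"]).as_matrix();p=s["position"]
k=8;x0,y0=200,175
I=cv2.resize(S["image"][y0:y0+75,x0:x0+80],None,fx=k,fy=k,interpolation=cv2.INTER_CUBIC)
I=cv2.convertScaleAbs(I,alpha=1.3,beta=10)
cv2.imwrite("pics/k1.png",I)
go(.531,-.209,.018,51)
E
```

```text
clock: 12.03
position: [0.5323, -0.2063, 0.1134]
tool_rot: [3.139, -0.001, 0.896]
force: [-0.5, 0.9, 0.0]
grip_width: 0.0751
t 12.03 p [ 0.5323 -0.2063  0.1134] xang 51.32 z [ 3.2e-03 -8.0e-04 -1.0e+00] F [-0.53  0.92  0.04] M [ 0.01  0.04 -0.  ] g 75.1 q [ 0.18  0.59  0.12  1.85 -0.11  0.7   1.26]
d [-3.   0.4 95.4] a [ 0.17 -0.08  0.32] t 12.03
d [-2.9  0.6 95.1] a [ 0.14 -0.07  0.32] t 12.08
```

View pics/k1.png

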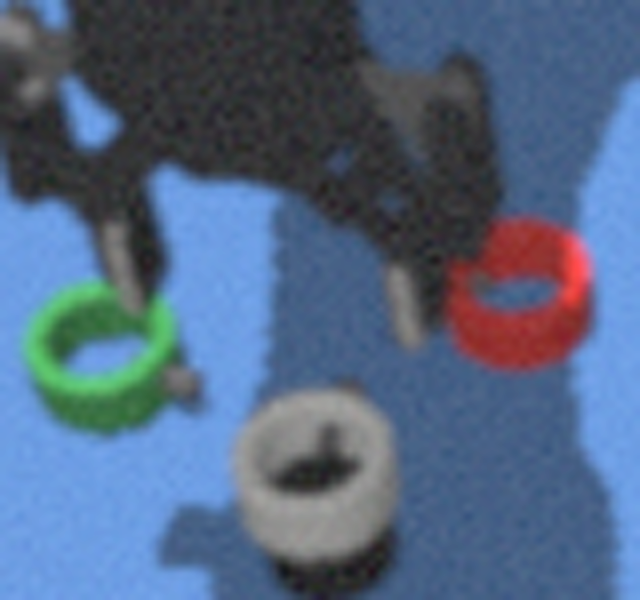

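The crop confirms the target: a silver ring on the black riser, with the screw head at (348,385) and its tip inside at (330,437). The open fingers line up on either side of it. Descending and gripping.

```bash
python3 -m pendant '[{"dx":-3,"dy":0.6,"dz":30,"ax":0,"ay":0,"az":0.3,"claw":75},{"dx":-3,"dy":0.6,"dz":60,"ax":0,"ay":0,"az":0.3,"claw":75},{"dx":-3,"dy":0.6,"dz":85,"ax":0,"ay":0,"az":0.3,"claw":75},{"dx":-3,"dy":0.6,"dz":94,"ax":0,"ay":0,"az":0.3,"claw":75},{"dx":-3,"dy":0.6,"dz":94,"ax":0,"ay":0,"az":0.3,"claw":75},{"dx":-3,"dy":0.6,"dz":94,"ax":0,"ay":0,"az":0.3,"claw":68},{"dx":-3,"dy":0.6,"dz":94,"ax":0,"ay":0,"az":0.3,"claw":60},{"dx":-3,"dy":0.6,"dz":94,"ax":0,"ay":0,"az":0.3,"claw":60}]' 20
python3 - <<'E'
from h import *
st();go(.531,-.209,.018,51)
E
```

```text
clock: 12.75
position: [0.5307, -0.2092, 0.0188]
tool_rot: [3.139, -0.001, 0.89]
force: [-1.0, -0.7, 0.8]
grip_width: 0.06
t 12.75 p [ 0.5307 -0.2092  0.0188] xang 51.01 z [ 2.3e-03 -7.0e-04 -1.0e+00] F [-1.02 -0.68  0.82] M [-0.03 -0.01 -0.  ] g 60.0 q [ 0.21  0.74  0.09  1.88 -0.13  0.52  1.28]
d [0.3 0.1 0.8] a [ 0.13 -0.05  0.01] t 12.75
```

```bash
python3 -m pendant '[{"dx":0,"dy":0,"dz":0,"ax":0,"ay":0,"az":0,"claw":56},{"dx":0,"dy":0,"dz":0,"ax":0,"ay":0,"az":0,"claw":53},{"dx":0,"dy":0,"dz":0,"ax":0,"ay":0,"az":0,"claw":51},{"dx":0,"dy":0,"dz":0,"ax":0,"ay":0,"az":0,"claw":49},{"dx":0,"dy":0,"dz":0,"ax":0,"ay":0,"az":0,"claw":46},{"dx":0,"dy":0,"dz":0,"ax":0,"ay":0,"az":0,"claw":42}]' 25
python3 - <<'E'
from h import *
st()
E
python3 -m pendant '[{"dx":0,"dy":0,"dz":0,"ax":0,"ay":0,"az":0,"claw":40},{"dx":0,"dy":0,"dz":0,"ax":0,"ay":0,"az":0,"claw":40}]' 70
python3 - <<'E'
from h import *
st()
S=eyes.grab_frame("scene")
k=8;x0,y0=200,175
cv2.imwrite("pics/k2.png",cv2.convertScaleAbs(cv2.resize(S["image"][y0:y0+75,x0:x0+80],None,fx=k,fy=k,interpolation=cv2.INTER_CUBIC),alpha=1.3,beta=10))
E
```

```text
clock: 13.25
position: [0.5301, -0.2087, 0.0176]
tool_rot: [3.141, -0.001, 0.89]
force: [0.3, 2.1, 8.2]
grip_width: 0.0481
t 13.25 p [ 0.5301 -0.2087  0.0176] xang 51.02 z [ 7.e-04  1.e-04 -1.e+00] F [0.3  2.09 8.21] M [ 0.5  -0.   -0.12] g 48.1 q [ 0.21  0.75  0.09  1.88 -0.13  0.52  1.28]
clock: 13.42
position: [0.5302, -0.2086, 0.0178]
tool_rot: [3.141, -0.001, 0.89]
force: [-0.7, 2.8, 12.0]
grip_width: 0.048
t 13.42 p [ 0.5302 -0.2086  0.0178] xang 51.02 z [ 8.e-04  2.e-04 -1.e+00] F [-0.68  2.83 12.02] M [ 0.66  0.18 -0.17] g 48.0 q [ 0.21  0.75  0.09  1.88 -0.13  0.52  1.28]
```

View pics/k2.png

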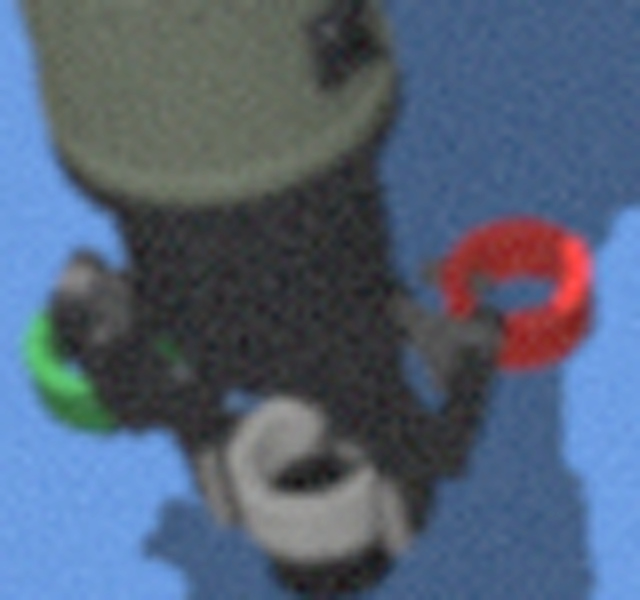

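Gripped: reads 48.0 mm, with the collar centred between the pads in the crop. Lifting.

```bash
python3 -m pendant '[{"dx":0,"dy":0,"dz":-5,"ax":0,"ay":0,"az":0,"claw":40},{"dx":0,"dy":0,"dz":-15,"ax":0,"ay":0,"az":0,"claw":40},{"dx":0,"dy":0,"dz":-40,"ax":0,"ay":0,"az":0,"claw":40},{"dx":0,"dy":0,"dz":-75,"ax":0,"ay":0,"az":0,"claw":40},{"dx":0,"dy":0,"dz":-110,"ax":0,"ay":0,"az":0,"claw":40},{"dx":0,"dy":0,"dz":-145,"ax":0,"ay":0,"az":0,"claw":40},{"dx":0,"dy":0,"dz":-180,"ax":0,"ay":0,"az":0,"claw":40},{"dx":0,"dy":0,"dz":-200,"ax":0,"ay":0,"az":0,"claw":40},{"dx":0,"dy":0,"dz":-200,"ax":0,"ay":0,"az":0,"claw":40},{"dx":0,"dy":0,"dz":-200,"ax":0,"ay":0,"az":0,"claw":40}]'
python3 - <<'E'
from h import *
st()
S=eyes.grab_frame("scene");T=eyes.grab_frame("top")
np.save("sceneD.npy",S,allow_pickle=True);np.save("topD.npy",T,allow_pickle=True)
s=observe(); p=s["position"]; u=proj(S,p)[0].astype(int); v=proj(T,p)[0].astype(int); print(u,v)
st();go(.5377,.1863,.22,10.3)
def c(I,u,w=32,k=6): return cv2.convertScaleAbs(cv2.resize(I[max(0,u[1]-w):u[1]+w,u[0]-w:u[0]+w],(384,384),interpolation=cv2.INTER_CUBIC),alpha=1.3,beta=10)
cv2.imwrite("pics/l1.png",np.hstack([c(S["image"],u),c(T["image"],v)]))
E
```

```text
clock: 14.3
position: [0.5299, -0.209, 0.2185]
tool_rot: [3.14, -0.001, 0.89]
force: [0.3, -0.6, -3.2]
grip_width: 0.0481
t 14.3 p [ 0.5299 -0.209   0.2185] xang 51.01 z [ 1.9e-03 -5.0e-04 -1.0e+00] F [ 0.32 -0.59 -3.19] M [ 0.04 -0.04 -0.05] g 48.1 q [ 0.16  0.45  0.16  1.77 -0.09  0.92  1.24]
[227 184] [396 223]
t 14.4 p [ 0.5291 -0.2086  0.2165] xang 51.02 z [-1.4e-03  4.0e-04 -1.0e+00] F [-0.63 -0.52 -3.71] M [ 0.02 -0.02 -0.01] g 48.0 q [ 0.16  0.45  0.16  1.77 -0.09  0.92  1.24]
d [ 312.4 -241.7   -3.4] a [-0.06  0.06 40.72] t 14.4
```

View pics/l1.png

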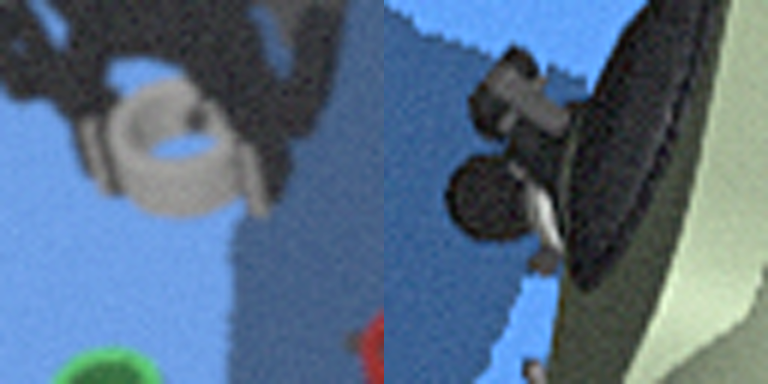

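Run:
```python
from h import *
S=np.load("sceneD.npy",allow_pickle=True).item();T=np.load("topD.npy",allow_pickle=True).item()
s=observe();Rc=R.from_euler("xyz",s["tool_rot"]).as_matrix();p=s["position"]
zc=p[2]+.0242
h=atz(T,390.5,234.3,zc); print("head",h,"tool",(Rc.T@(h-p)*1e3).round(1))
k=10;x0,y0=205,155
I=cv2.convertScaleAbs(cv2.resize(S["image"][y0:y0+45,x0:x0+45],None,fx=k,fy=k,interpolation=cv2.INTER_CUBIC),alpha=1.3,beta=10)
def dot(P,c,r=2):
    u=proj(S,P)[0]; cv2.circle(I,(int((u[0]-x0+.5)*k),int((u[1]-y0+.5)*k)),r,c,-1)
J=I.copy()
for a in np.linspace(0,2*np.pi,25):
    for r,dz,c in((.025,.012,(0,255,0)),(.025,-.012,(0,255,255)),(.0175,.012,(0,0,255))): dot(np.array([p[0],p[1],zc+dz])+Rc@[r*np.cos(a),r*np.sin(a),0],c)
cv2.imwrite("pics/l2.png",np.hstack([J[:,:380],I[:,:380]]))
```

```text
head [ 0.50558577 -0.19045887  0.24066377] tool [ -0.7 -29.7 -24.2]
```

View pics/l2.png

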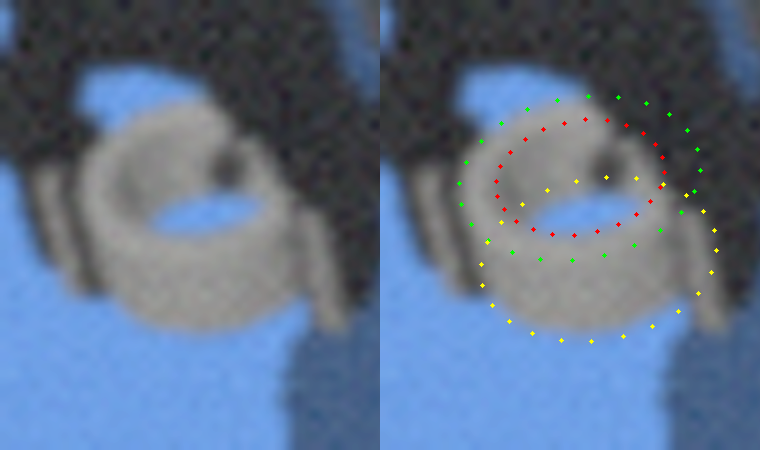

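The held collar's outline matches the prediction to about 1 px. The screw head sits at tool (-0.7, -29.7) mm, so the screw lies along the tool's -y within 1.5°. Carrying it over the shaft with tool x at 10.3°.

```bash
python3 -m pendant '[{"dx":312,"dy":-242,"dz":-3,"ax":0,"ay":0,"az":40.7,"claw":40},{"dx":312,"dy":-242,"dz":-3,"ax":0,"ay":0,"az":40.7,"claw":40},{"dx":312,"dy":-242,"dz":-3,"ax":0,"ay":0,"az":40.7,"claw":40},{"dx":312,"dy":-242,"dz":-3,"ax":0,"ay":0,"az":40.7,"claw":40},{"dx":312,"dy":-242,"dz":-3,"ax":0,"ay":0,"az":40.7,"claw":40},{"dx":312,"dy":-242,"dz":-3,"ax":0,"ay":0,"az":40.7,"claw":40},{"dx":312,"dy":-242,"dz":-3,"ax":0,"ay":0,"az":40.7,"claw":40},{"dx":312,"dy":-242,"dz":-3,"ax":0,"ay":0,"az":40.7,"claw":40},{"dx":312,"dy":-242,"dz":-3,"ax":0,"ay":0,"az":40.7,"claw":40},{"dx":312,"dy":-242,"dz":-3,"ax":0,"ay":0,"az":40.7,"claw":40}]' && python3 -m pendant '[{"dx":0,"dy":0,"dz":0,"ax":0,"ay":0,"az":0,"claw":40},{"dx":0,"dy":0,"dz":0,"ax":0,"ay":0,"az":0,"claw":40},{"dx":0,"dy":0,"dz":0,"ax":0,"ay":0,"az":0,"claw":40},{"dx":0,"dy":0,"dz":0,"ax":0,"ay":0,"az":0,"claw":40}]'; python3 -c "
from h import *
st();go(.5377,.1864,.17,10.3)"
```

```text
clock: 15.23
position: [0.5369, 0.1881, 0.2189]
tool_rot: [3.141, 0.002, 0.18]
force: [1.2, 0.3, -2.7]
grip_width: 0.0477
clock: 15.57
position: [0.5378, 0.1845, 0.2196]
tool_rot: [3.141, 0.001, 0.178]
force: [-1.0, -0.4, -2.1]
grip_width: 0.0478
t 15.57 p [0.5378 0.1845 0.2196] xang 10.22 z [-0.001  -0.0011 -1.    ] F [-0.96 -0.39 -2.09] M [-0.05  0.01  0.01] g 47.8 q [-0.62  0.46  0.25  1.77 -0.14  0.93 -0.13]
d [ 0.3 -1.9 49.6] a [ 0.05  0.07 -0.08] t 15.57
```

```bash
python3 -m pendant '[{"dx":0,"dy":-1.9,"dz":15,"ax":0,"ay":0,"az":0,"claw":40},{"dx":0,"dy":-1.9,"dz":35,"ax":0,"ay":0,"az":0,"claw":40},{"dx":0,"dy":-1.9,"dz":50,"ax":0,"ay":0,"az":0,"claw":40},{"dx":0,"dy":-1.9,"dz":50,"ax":0,"ay":0,"az":0,"claw":40},{"dx":0,"dy":-1.9,"dz":50,"ax":0,"ay":0,"az":0,"claw":40},{"dx":0,"dy":-1.9,"dz":50,"ax":0,"ay":0,"az":0,"claw":40},{"dx":0,"dy":-1.9,"dz":50,"ax":0,"ay":0,"az":0,"claw":40}]'
python3 - <<'E'
from h import *
st();go(.5377,.1864,.156,10.3)
S=eyes.grab_frame("scene");T=eyes.grab_frame("top")
cv2.imwrite("pics/m1.png",np.hstack([cv2.convertScaleAbs(cv2.resize(S["image"][115:180,345:410],(390,390),interpolation=cv2.INTER_CUBIC),alpha=1.4,beta=10),cv2.convertScaleAbs(cv2.resize(T["image"][185:250,180:245],(390,390),interpolation=cv2.INTER_CUBIC),alpha=1.4,beta=10)]))
go(.5377,.1864,.156,10.3)
E
```

```text
clock: 16.15
position: [0.5381, 0.1876, 0.1712]
tool_rot: [-3.141, -0.001, 0.179]
force: [0.5, -0.1, -1.9]
grip_width: 0.0481
t 16.15 p [0.5381 0.1876 0.1712] xang 10.28 z [ 1.3e-03  5.0e-04 -1.0e+00] F [ 0.48 -0.06 -1.85] M [ 0.01 -0.01 -0.03] g 48.1 q [-0.61  0.52  0.24  1.82 -0.16  0.82 -0.11]
d [-0.7  1.1 15.2] a [-0.02 -0.08 -0.02] t 16.15
d [-0.5  1.3 15.1] a [-0.02 -0.07  0.  ] t 16.25
```

View pics/m1.png

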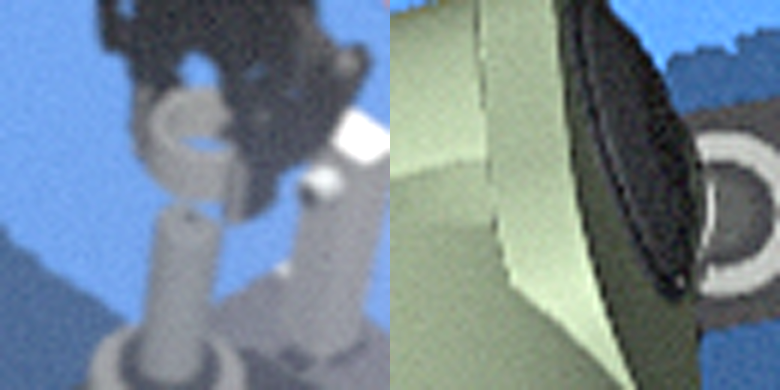

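In the scene crop the collar's axis (x≈191) is in line with the shaft (188 at its top, leaning toward 191). Lowering to just above the shaft top, with a small correction.

```bash
python3 -m pendant '[{"dx":-0.5,"dy":1.2,"dz":8,"ax":0,"ay":0,"az":0,"claw":40},{"dx":-0.5,"dy":1.2,"dz":16,"ax":0,"ay":0,"az":0,"claw":40},{"dx":-0.5,"dy":1.2,"dz":23,"ax":0,"ay":0,"az":0,"claw":40},{"dx":-0.5,"dy":1.2,"dz":23,"ax":0,"ay":0,"az":0,"claw":40},{"dx":-0.5,"dy":1.2,"dz":23,"ax":0,"ay":0,"az":0,"claw":40},{"dx":-0.5,"dy":1.2,"dz":23,"ax":0,"ay":0,"az":0,"claw":40},{"dx":-0.5,"dy":1.2,"dz":23,"ax":0,"ay":0,"az":0,"claw":40}]'
python3 - <<'E'
from h import *
st();go(.5377,.1864,.14,10.3)
E
```

```text
clock: 16.83
position: [0.5375, 0.1866, 0.1474]
tool_rot: [-3.142, -0.0, 0.18]
force: [-0.0, -0.7, -3.1]
grip_width: 0.048
t 16.83 p [0.5375 0.1866 0.1474] xang 10.31 z [ 3.e-04  1.e-04 -1.e+00] F [-0.04 -0.7  -3.14] M [-0.01 -0.03 -0.03] g 48.0 q [-0.6   0.55  0.23  1.84 -0.17  0.77 -0.1 ]
d [0.2 0.2 7.4] a [-0.   -0.02  0.01] t 16.83
```

Slowly down 7 mm, then check the force.

```bash
python3 -m pendant '[{"dx":0.2,"dy":0.2,"dz":2,"ax":0,"ay":0,"az":0,"claw":40},{"dx":0.2,"dy":0.2,"dz":4,"ax":0,"ay":0,"az":0,"claw":40},{"dx":0.2,"dy":0.2,"dz":6,"ax":0,"ay":0,"az":0,"claw":40},{"dx":0.2,"dy":0.2,"dz":7,"ax":0,"ay":0,"az":0,"claw":40},{"dx":0.2,"dy":0.2,"dz":7,"ax":0,"ay":0,"az":0,"claw":40}]'
python3 - <<'E'
from h import *
st();go(.5377,.1864,.13,10.3)
E
```

```text
clock: 17.25
position: [0.5374, 0.1863, 0.1399]
tool_rot: [3.141, 0.0, 0.18]
force: [0.1, 0.5, -2.8]
grip_width: 0.0475
t 17.25 p [0.5374 0.1863 0.1399] xang 10.31 z [-4.e-04 -2.e-04 -1.e+00] F [ 0.1   0.51 -2.84] M [-0.06  0.02  0.05] g 47.5 q [-0.6   0.56  0.22  1.84 -0.17  0.76 -0.1 ]
d [ 0.3 -0.   9.9] a [0.01 0.02 0.01] t 17.25
```

```bash
python3 -m pendant '[{"dx":0.2,"dy":0,"dz":2,"ax":0,"ay":0,"az":0,"claw":40},{"dx":0.2,"dy":0,"dz":4,"ax":0,"ay":0,"az":0,"claw":40},{"dx":0.2,"dy":0,"dz":6,"ax":0,"ay":0,"az":0,"claw":40},{"dx":0.2,"dy":0,"dz":8,"ax":0,"ay":0,"az":0,"claw":40},{"dx":0.2,"dy":0,"dz":8,"ax":0,"ay":0,"az":0,"claw":40}]'
python3 - <<'E'
from h import *
st();go(.5377,.1864,.13,10.3)
E
```

```text
clock: 17.67
position: [0.5375, 0.1864, 0.1317]
tool_rot: [3.141, 0.001, 0.18]
force: [0.9, -0.6, -2.8]
grip_width: 0.048
t 17.67 p [0.5375 0.1864 0.1317] xang 10.32 z [-5.e-04 -3.e-04 -1.e+00] F [ 0.91 -0.59 -2.83] M [-0.06  0.01 -0.03] g 48.0 q [-0.59  0.57  0.22  1.85 -0.18  0.74 -0.1 ]
d [ 0.2 -0.   1.7] a [0.01 0.03 0.02] t 17.67
```

```bash
python3 -m pendant '[{"dx":0.2,"dy":0,"dz":4,"ax":0,"ay":0,"az":0,"claw":40},{"dx":0.2,"dy":0,"dz":8,"ax":0,"ay":0,"az":0,"claw":40},{"dx":0.2,"dy":0,"dz":12,"ax":0,"ay":0,"az":0,"claw":40},{"dx":0.2,"dy":0,"dz":16,"ax":0,"ay":0,"az":0,"claw":40},{"dx":0.2,"dy":0,"dz":16,"ax":0,"ay":0,"az":0,"claw":40}]'
python3 - <<'E'
from h import *
st();go(.5377,.1864,.1008,10.3)
E
```

```text
clock: 18.08
position: [0.5375, 0.1863, 0.1152]
tool_rot: [3.141, 0.001, 0.18]
force: [0.0, 0.3, -3.3]
grip_width: 0.048
t 18.08 p [0.5375 0.1863 0.1152] xang 10.32 z [-1.1e-03 -5.0e-04 -1.0e+00] F [ 0.03  0.31 -3.34] M [-0.05  0.03  0.06] g 48.0 q [-0.59  0.6   0.21  1.86 -0.18  0.71 -0.09]
d [ 0.2 -0.  14.4] a [0.02 0.07 0.02] t 18.08
```

```bash
python3 -m pendant '[{"dx":0.2,"dy":0,"dz":4,"ax":0,"ay":0,"az":0,"claw":40},{"dx":0.2,"dy":0,"dz":8,"ax":0,"ay":0,"az":0,"claw":40},{"dx":0.2,"dy":0,"dz":12,"ax":0,"ay":0,"az":0,"claw":40},{"dx":0.2,"dy":0,"dz":14.4,"ax":0,"ay":0,"az":0,"claw":40},{"dx":0.2,"dy":0,"dz":14.4,"ax":0,"ay":0,"az":0,"claw":40},{"dx":0.2,"dy":0,"dz":14.4,"ax":0,"ay":0,"az":0,"claw":40},{"dx":0.2,"dy":0,"dz":14.4,"ax":0,"ay":0,"az":0,"claw":40}]'
python3 - <<'E'
from h import *
st();go(.5377,.1864,.1008,10.3)
S=eyes.grab_frame("scene");T=eyes.grab_frame("top")
np.save("sceneE.npy",S,allow_pickle=True)
q=np.load("q.npy")
k=12;x0,y0=350,125
I=cv2.convertScaleAbs(cv2.resize(S["image"][y0:y0+50,x0:x0+60],None,fx=k,fy=k,interpolation=cv2.INTER_CUBIC),alpha=1.5,beta=10)
cv2.imwrite("pics/n1.png",I)
cv2.imwrite("pics/n2.png",cv2.resize(T["image"][180:260,170:290],None,fx=5,fy=5))
E
```

```text
clock: 18.67
position: [0.5382, 0.1865, 0.1019]
tool_rot: [-3.142, -0.0, 0.18]
force: [0.3, 0.8, -1.4]
grip_width: 0.0477
t 18.67 p [0.5382 0.1865 0.1019] xang 10.31 z [ 2.e-04  1.e-04 -1.e+00] F [ 0.34  0.8  -1.43] M [ 0.    0.01 -0.03] g 47.7 q [-0.58  0.62  0.2   1.86 -0.19  0.68 -0.09]
d [-0.5 -0.   1.1] a [-0.   -0.01  0.01] t 18.67
```

View pics/n1.png

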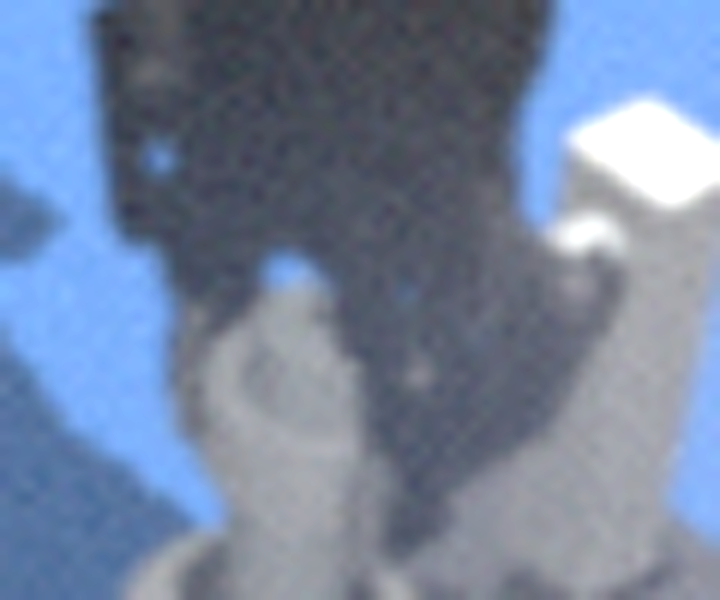

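View pics/n2.png

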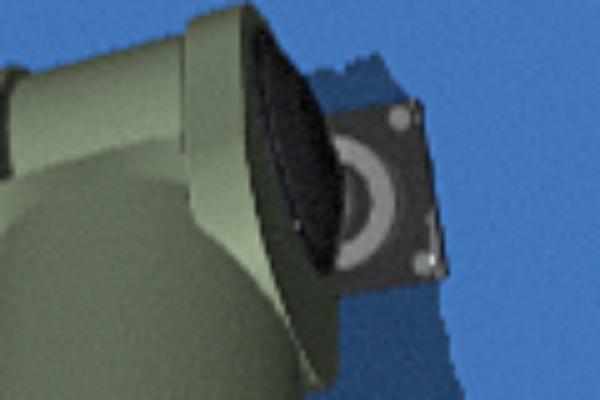

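The collar is round the shaft in the scene crop at (290,400), and there's no contact force. Now I'll back it away from the guide (tool +y) in small steps until the tip bears on the flat.

```bash
python3 -m pendant '[{"dx":-0.4,"dy":0.3,"dz":0.8,"ax":0,"ay":0,"az":0,"claw":40},{"dx":-0.4,"dy":0.6,"dz":0.8,"ax":0,"ay":0,"az":0,"claw":40},{"dx":-0.4,"dy":1,"dz":0.8,"ax":0,"ay":0,"az":0,"claw":40},{"dx":-0.4,"dy":1,"dz":0.8,"ax":0,"ay":0,"az":0,"claw":40},{"dx":-0.4,"dy":1,"dz":0.8,"ax":0,"ay":0,"az":0,"claw":40},{"dx":-0.4,"dy":1,"dz":0.8,"ax":0,"ay":0,"az":0,"claw":40}]'; python3 -c "
from h import *
st();go(.5377,.1864,.1008,10.3)"
python3 -m pendant '[{"dx":0,"dy":0.4,"dz":0,"ax":0,"ay":0,"az":0,"claw":40},{"dx":0,"dy":0.8,"dz":0,"ax":0,"ay":0,"az":0,"claw":40},{"dx":0,"dy":0.8,"dz":0,"ax":0,"ay":0,"az":0,"claw":40},{"dx":0,"dy":0.8,"dz":0,"ax":0,"ay":0,"az":0,"claw":40}]'; python3 -c "
from h import *
st();go(.5377,.1864,.1008,10.3)"
```

```text
clock: 19.27
position: [0.5379, 0.1854, 0.101]
tool_rot: [3.142, 0.0, 0.18]
force: [-0.3, -0.0, -2.3]
grip_width: 0.0479
t 19.27 p [0.5379 0.1854 0.101 ] xang 10.32 z [ 0. -0. -1.] F [-0.26 -0.04 -2.32] M [ 0.   -0.02  0.01] g 47.9 q [-0.58  0.62  0.2   1.86 -0.19  0.68 -0.09]
d [-0.  -1.   0.2] a [0.   0.   0.02] t 19.27
clock: 19.6
position: [0.5381, 0.1846, 0.101]
tool_rot: [3.142, 0.0, 0.18]
force: [0.8, -0.2, -2.0]
grip_width: 0.0481
t 19.6 p [0.5381 0.1846 0.101 ] xang 10.31 z [-0. -0. -1.] F [ 0.8 -0.2 -2. ] M [-0.01 -0.   -0.05] g 48.1 q [-0.58  0.62  0.2   1.86 -0.19  0.68 -0.08]
d [-0.  -1.8  0.2] a [0.   0.   0.01] t 19.6
```

```bash
python3 -m pendant '[{"dx":0,"dy":0.4,"dz":0,"ax":0,"ay":0,"az":0,"claw":40},{"dx":0,"dy":0.8,"dz":0,"ax":0,"ay":0,"az":0,"claw":40},{"dx":0,"dy":0.8,"dz":0,"ax":0,"ay":0,"az":0,"claw":40},{"dx":0,"dy":0.8,"dz":0,"ax":0,"ay":0,"az":0,"claw":40}]'; python3 -c "
from h import *
st();go(.5377,.1864,.1008,10.3)"
python3 -m pendant '[{"dx":0,"dy":0.4,"dz":0,"ax":0,"ay":0,"az":0,"claw":40},{"dx":0,"dy":0.7,"dz":0,"ax":0,"ay":0,"az":0,"claw":40},{"dx":0,"dy":0.7,"dz":0,"ax":0,"ay":0,"az":0,"claw":40},{"dx":0,"dy":0.7,"dz":0,"ax":0,"ay":0,"az":0,"claw":40}]'; python3 -c "
from h import *
st();go(.5377,.1864,.1008,10.3)"
```

```text
clock: 19.93
position: [0.5382, 0.1839, 0.101]
tool_rot: [-3.142, 0.0, 0.18]
force: [-0.9, 0.0, -2.2]
grip_width: 0.0479
t 19.93 p [0.5382 0.1839 0.101 ] xang 10.32 z [-0.  0. -1.] F [-0.91  0.05 -2.24] M [0.09 0.04 0.03] g 47.9 q [-0.58  0.62  0.2   1.86 -0.19  0.68 -0.08]
d [-0.  -2.6  0.2] a [-0.    0.    0.02] t 19.93
clock: 20.27
position: [0.5382, 0.1836, 0.101]
tool_rot: [-3.141, -0.0, 0.18]
force: [-1.0, 5.6, -2.2]
grip_width: 0.0478
t 20.27 p [0.5382 0.1836 0.101 ] xang 10.34 z [-1.e-04  5.e-04 -1.e+00] F [-0.99  5.65 -2.21] M [1.05 0.17 0.03] g 47.8 q [-0.58  0.62  0.2   1.87 -0.19  0.68 -0.08]
d [-0.  -2.8  0.2] a [-0.03 -0.    0.04] t 20.27
```

Contact: the force rose to 5.7 N along (-0.18, 0.98), the guide direction, after 2.8 mm. I'll add a little more push and confirm it holds.

```bash
python3 -m pendant '[{"dx":0,"dy":0.3,"dz":0.1,"ax":0,"ay":0,"az":0,"claw":40},{"dx":0,"dy":0.6,"dz":0.1,"ax":0,"ay":0,"az":0,"claw":40},{"dx":0,"dy":0.6,"dz":0.1,"ax":0,"ay":0,"az":0,"claw":40},{"dx":0,"dy":0.6,"dz":0.1,"ax":0,"ay":0,"az":0,"claw":40},{"dx":0,"dy":0.6,"dz":0.1,"ax":0,"ay":0,"az":0,"claw":40},{"dx":0,"dy":0.6,"dz":0.1,"ax":0,"ay":0,"az":0,"claw":40}]'
python3 - <<'E'
from h import *
st()
S=eyes.grab_frame("scene");T=eyes.grab_frame("top");st()
np.save("sceneF.npy",S,allow_pickle=True)
s=observe();p=s["position"];Rc=R.from_euler("xyz",s["tool_rot"]).as_matrix()
k=12;x0,y0=350,125
I=cv2.convertScaleAbs(cv2.resize(S["image"][y0:y0+50,x0:x0+60],None,fx=k,fy=k,interpolation=cv2.INTER_CUBIC),alpha=1.5,beta=10)
c=p+Rc@[0,-.001,-.0242]
def dot(P,col):
    u=proj(S,P)[0]; cv2.circle(I,(int((u[0]-x0+.5)*k),int((u[1]-y0+.5)*k)),2,col,-1)
for a in np.linspace(0,2*np.pi,25):
    for z,col in((.012,(0,255,0)),(-.012,(0,255,255))): dot(c+np.array([.025*np.cos(a),.025*np.sin(a),z]),col)
cv2.imwrite("pics/o1.png",I); cv2.imwrite("pics/o2.png",S["image"])
E
```

```text
clock: 20.77
position: [0.5383, 0.1836, 0.101]
tool_rot: [-3.141, -0.0, 0.181]
force: [-1.5, 7.6, -1.7]
grip_width: 0.0477
t 20.77 p [0.5383 0.1836 0.101 ] xang 10.36 z [-1.e-04  1.e-03 -1.e+00] F [-1.46  7.62 -1.7 ] M [1.59 0.37 0.05] g 47.7 q [-0.58  0.62  0.2   1.87 -0.19  0.68 -0.08]
t 20.87 p [0.5383 0.1836 0.101 ] xang 10.36 z [-0.     0.001 -1.   ] F [-2.39  6.9  -1.85] M [1.54 0.37 0.01] g 48.0 q [-0.58  0.62  0.2   1.87 -0.19  0.68 -0.08]
```

View pics/o1.png

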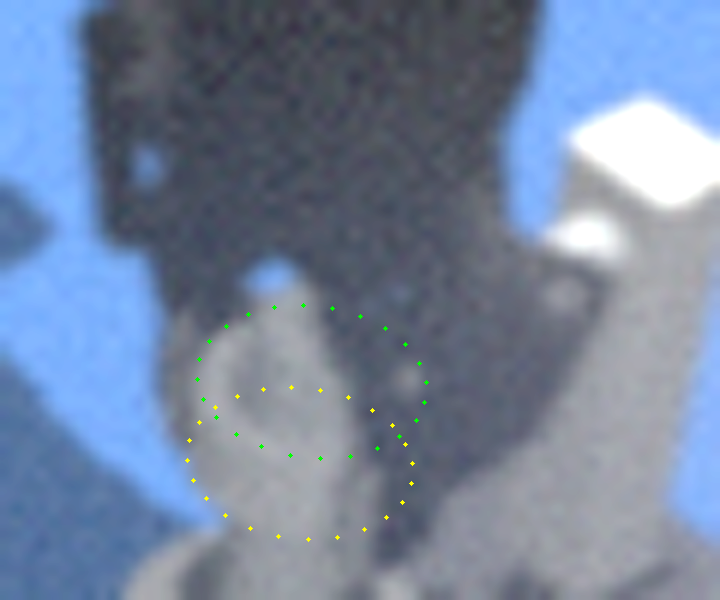

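View pics/o2.png

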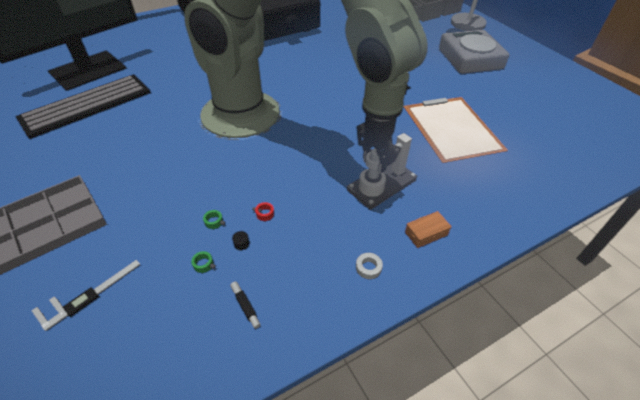

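The scene view shows the collar round the shaft under the gripper at (375,165). The gauges, the case and the coloured rings are where they were, and only the riser is left at (241,240). The push holds at about 7 N and the tool is vertical within 0.001 rad. Handing in.

```bash
python3 -c "
from h import *
st(); print(job_done())"
```

```text
t 20.87 p [0.5383 0.1836 0.101 ] xang 10.36 z [-0.     0.001 -1.   ] F [-2.39  6.9  -1.85] M [1.54 0.37 0.01] g 48.0 q [-0.58  0.62  0.2   1.87 -0.19  0.68 -0.08]
the job is handed in; nothing more can be done
None
```

I turned the shaft until its flat faced the guide and let go of it. I then lifted the silver collar off its riser and lowered it over the shaft without contact. I finished still holding it with the screw tip pressed on the flat, and handed in at about 21 s.

- **Shaft:** my first turn fell about 9° short because the flat wasn't flush in the jaws. I gripped it again and corrected it. The last checks disagreed a little: the jaws put the flat at 100.3°, the top view at about 103° and the scene view at 105°. The guide is at about 100.3°, so the flat may be up to about 5° off.
- **Collar:**
  - Its centre is at about 125 mm by the arm's reading.
  - It is level within 0.001 rad.
  - The screw points at the guide within about 2°.
  - It is in line with the shaft axis to about 0.5 mm.
- **Tip contact:** the push settled at about 7 N along the guide direction. Contact came after 2.7–2.8 mm of travel from the shaft axis rather than 1.8 mm, which fits the collar sitting about 1 mm off centre in the fingers.
- **Surroundings:** the gauges, the case and the coloured rings looked unmoved in the last picture. I could not see the screw itself in that view, because the fingers hid it.

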